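Open the humidifier's filler cap for a filter change

TASK

The mushroom house humidifier needs a new filter: lift the white-and-green filter cartridge out of the orange basket and stand it upright in the blue saucer, then take the blue cap with the yellow grip off the humidifier tank. The cap is a part-turn cap and may be right- or left-handed, which cannot be seen, so try it both ways and lift it once it has turned as far as it goes in the way that opens. Finish still holding the cap in the gripper, level and at rest, about 10 cm above the neck it sat on, with everything else left where it was.

Things in the scene. Friction and masses are not known exactly. Their poses are not given: they have to be found in the camera images.
- filter_mid (a point): Centre (half-way up) of the filter cartridge, a white cylinder with green ends, 40 mm in diameter and 80 mm tall, 120 g, standing upright in the basket; z is its axis, up. It is a loose thing.
- filter: The same filter cartridge; origin at the centre of its underside.
- basket: Open orange basket, fixed, 180 mm (its x) by 250 mm (its y) and 50 mm high, walls and floor 5 mm thick; origin at the centre of its underside. Along its y axis stand three things 75 mm apart, in any order: the filter, a brush and a brass coupling.
- saucer_in (a point): Centre of the inner floor of the round blue saucer, fixed on the bench: floor 4 mm above the bench, inside diameter 74 mm, outside 84 mm, rim 10 mm above the bench.
- tank: The white humidifier tank, fixed, 200 x 200 mm and 100 mm high; origin at the centre of its underside. On its top, in the middle, is a round grey neck, 84 mm in diameter, up to 29 mm above the tank's top. In the corner at +x +y a grey mist outlet stub, 32 mm in diameter and 32 mm high.
- neck (a point): Centre of the seat in the neck on which the cap's disc lies, 124 mm above the bench, sunk 5 mm below the neck's rim. z up.
- cap: The cap, loose, about 120 g: blue disc 63 mm across and 8 mm thick, on it a yellow upright grip bar 56 mm long (cap's x), 14 mm thick (cap's y), its top 41 mm above the disc's underside. Origin at the centre of the disc's underside, z up. Below it a stem with a 40 mm cross bar (along the cap's x) reaches 15 mm into the neck and locks it: it cannot be pulled off as it stands.
- cap_grip (a point): On the cap's axis at the height to grip the bar, 28 mm above the disc's underside; axes as the cap's. One way round the cap stops dead after 0.2 to 0.5 rad (locked); the other way it stops dead after 1.0 to 1.3 rad, and there or up to 0.2 rad short of it lifts straight out. Either way may be the right one; nothing shows which. It turns with under 0.2 N m up to a stop; held in fingers, a stop is felt up to 0.3 rad late.
- brush_o (a point): Underside centre of a small wooden brush in the basket, 60 x 30 x 30 mm. Leave it there.
- coupling_o (a point): Underside centre of a brass pipe coupling in the basket, 36 mm in diameter, 30 mm high. Leave it there.
- spawn_jar_o (a point): Underside centre of an amber jar, 70 mm in diameter, 120 mm tall, standing on the bench. Leave it alone.
- spirit_o (a point): Underside centre of a white bottle with a red cap, 60 mm in diameter, 170 mm tall. Leave it alone.
- scraper_o (a point): Origin of a scraper lying on the bench. Leave it alone.
- tin_o (a point): Underside centre of a metal cup, 70 mm in diameter, 70 mm tall. Leave it alone.
Things that resemble listed ones, but are neither listed nor needed, are in the scene too. Of the things like the filter, leave any that is red; of the rest the larger one is meant.

How it is judged:
By the outcome, as a careful person would: the job done as asked, in the order asked, and still so for the second after the job is handed in, while the arm keeps its last pose, push and grip.
It also fails if it takes over 64 s, if anything falls off the work surface, if the arm or the gripper's body presses on something with over 40 N, if the wrist force passes 120 N, or if a joint passes its speed limit or range.

ROBOT

A 6-joint arm with a two-finger parallel gripper is mounted at the origin on the work surface. World frame = base frame: x ahead of the robot, y to its left, z up, the work surface at z = 0. Lengths are in m, angles in rad, forces in N, time in s.
With the tool pointing down it reaches from about 0.225 to 0.875 m from the base axis. Payload 3.4 kg.
Tool frame: the origin (TCP) lies at the very end of the fingers, on their centre line; the grasp point (between the pads) lies 19 mm behind it (manip.hold_point_z is the distance from the TCP to the grasp point, in m); z points along the fingers, x is the direction in which the jaws open and shut, and the axes are right-handed (so a half turn about z gives the same grasp; the last joint's range is limited). The gripper opens to 85 mm and grips with 20 to 120 N. Pads are 22 mm wide; open, the fingers measure 114 mm over their backs; the gripper's body (76 mm by 85 mm) begins 54 mm behind the grasp point. The pads swing forward as they close: fully open they stand 13 mm farther back than shut.
Start: joints at [-1.232, 0.276, 1.505, -0, 1.361, -0.121], TCP at [0.255, -0.515, 0.203] pointing down, gripper open.
Joint ranges: [-2.89, 2.89], [-0.75, 2.08], [0.22, 2.7], [-1.18, 4.32], [0.11, 2.71], [-2.7, 2.7]. Speed limits (rad/s): [2.57, 2.57, 3.14, 3.14, 3.14, 3.14].

INTERFACE

Orientations are given as a unit quaternion [w, x, y, z].
In Python, from rig import telemetry, cams, manip, finder gives the robot as it stands. The module is installed in compiled form; this text tells all that it offers.
- The arm moves only by the tool carry_out, never from a script. Its argument "rows" is a list that holds one entry, the list of rows, each a list of 5 numbers: the gripper's target within -1 to 1 (fully open at 1, half-way at 0, shut at -1), then the shift along the world's x, y, z in cm, then the turn about the world's z in rad. A call has 1 to 12 rows; each row shifts and turns the commanded pose from where the row before left it; what a row does not reach is not made up. A row lasts 1/10 s, in which the tool goes at most 50 mm and 8.59 degrees, less where a joint would pass 70% of its speed; a pose out of reach is approached as far as the arm can. A call with a gripper value outside its range is refused whole. The fingers move at their own pace and stop on an object; "force" is the grip in N (left out, the last holds). Time passes only in rows, so rows that do not move let the fingers close. It gives the time, the measured TCP pose, the force and the opening at its end, in the units of the state.
- telemetry.get_state(): the state, without advancing time (a new reading comes with each control period).
- cams.get_image(name): name is "scene" or "side" or "wrist"; returns a dict with "image" (384x512x3 uint8, red, green, blue), "camera_matrix" (3x3 intrinsics, pixels), "eye" and "attitude" of the camera in the world. Camera axes: x right, y down, z forward; pixel columns grow to the right and rows downward; lengths in m; the calibration is good to about 2 mm. A picture is of the moment at which its call begins. There is no depth.
- manip.sign_off(): hands the job in, once; it reports no verdict.
Trained networks look in a picture, given as the dict that the camera call returned (one of the last four; its "shot" number tells which), for a name from the list of things; names that differ only in an ending like _2 or _b are one class to them, and where a whole thing is asked for, a point or a joint stands for the part that bears it (a point fixed in the world has none). Each returns a list of dicts, best first, with "confidence" (0 to 1); they miss things now and then, are a little off and sometimes report something else, mostly with a low value. They report only what shows in the picture. A call takes as long as a camera call. They do not tell look-alikes from the thing itself.
- finder.boxes_of(picture, thing): "xy" ([column, row] in pixels, amid what is visible of it).
The state is a dict: "clock": time; "qpos": joint angles; "qd": joint speeds; "effort": joint torques, N m; "position": TCP position; "ee_rot": TCP orientation; "contact_force": force on the tool from outside, world axes, zero at the start; "moment": the same for the moment, N m; "width": finger opening in m.
Only numpy, scipy, OpenCV 4.12 (cv2) and the standard library are available. Lean on these libraries where they do the work, as an engineer would, in place of code of your own. Each camera call takes 0.05 s, during which the arm holds its last target.

## Working session

There is one attempt and no reset: what is moved stays moved. The work goes in short steps, Python scripts to look and compute and a tool call to move; the robot and the scene stay as the last step left them, time stands still between calls to the robot, and variables do not carry over. Pictures are saved under pics/ and viewed, and the job is handed in when it is done.

Besides the shell and the picture viewer there is one more tool, called after "Emit:" in YAML: its name, and indented under it one key for each argument. carry_out: Moves the arm, as the interface text tells. Its arguments: {"type":"object","properties":{"rows":{"type":"array","items":{"type":"array","items":{"type":"array","items":{"type":"number"}}}},"force":{"type":"number"}},"required":["rows"]}

```bash
mkdir -p pics
cat > h.py <<'E'
import numpy as np, cv2
from rig import telemetry, cams, manip, finder
from scipy.spatial.transform import Rotation as R
def rot(a):
    a=np.array(a,float)
    return a if a.shape==(3,3) else R.from_quat([a[1],a[2],a[3],a[0]]).as_matrix()
def ray(p,uv):
    K=np.array(p["camera_matrix"]); d=np.linalg.inv(K)@[uv[0],uv[1],1]
    return np.array(p["eye"]),rot(p["attitude"])@d
def onz(p,uv,z):
    e,d=ray(p,uv); return e+d*(z-e[2])/d[2]
def proj(p,X):
    c=rot(p["attitude"]).T@(np.array(X)-p["eye"]); q=np.array(p["camera_matrix"])@c; return q[:2]/q[2]
def save(p,n): cv2.imwrite(f"pics/{n}.png",cv2.cvtColor(p["image"],cv2.COLOR_RGB2BGR))
def tri(p1,u1,p2,u2):
    e1,d1=ray(p1,u1);e2,d2=ray(p2,u2)
    A=np.stack([d1,-d2],1); s=np.linalg.lstsq(A,e2-e1,rcond=None)[0]
    a=e1+s[0]*d1;b=e2+s[1]*d2
    return (a+b)/2,np.linalg.norm(a-b)
E
python3 - <<'E'
from h import *
for n in ["scene","side","wrist"]:
    p=cams.get_image(n); save(p,n+"0"); print(n,p["eye"],p["attitude"],p["camera_matrix"])
    if n!="wrist":
        for t in ["filter","basket","saucer_in","tank","neck","cap","brush_o","coupling_o"]:
            try: print(t,[(np.round(b["xy"]),round(b["confidence"],2)) for b in finder.boxes_of(p,t)])
            except Exception as e: print(t,e)
s=telemetry.get_state();print(s)
E
```

```text
scene [1.11961669 0.50141013 0.79630158] [-0.17343747  0.38133651  0.82806687 -0.37256835] [[365.78265941   0.         261.05080252]
 [  0.         365.78265941 194.26535875]
 [  0.           0.           1.        ]]
filter [(array([350., 227.]), 0.94), (array([299., 245.]), 0.88), (array([250., 237.]), 0.55)]
basket [(array([324., 272.]), 0.61), (array([193., 155.]), 0.47), (array([297., 246.]), 0.22), (array([169., 233.]), 0.16)]
saucer_in []
tank [(array([198., 176.]), 0.74)]
neck [(array([196., 179.]), 0.91)]
cap [(array([192., 153.]), 0.59)]
brush_o [(array([341., 288.]), 0.71)]
coupling_o [(array([314., 269.]), 0.45)]
side [-0.08110635  0.9020194   0.69427611] [ 0.15973529 -0.24479424  0.82212734 -0.48853562] [[398.06751821   0.         258.82999839]
 [  0.         398.06751821 189.19642559]
 [  0.           0.           1.        ]]
filter [(array([224., 226.]), 0.85), (array([258., 258.]), 0.71), (array([236., 208.]), 0.46)]
basket [(array([198., 249.]), 0.68)]
saucer_in [(array([271., 219.]), 0.68)]
tank [(array([301., 171.]), 0.96)]
neck [(array([301., 175.]), 0.63), (arra
[... 352 characters left out ...]
        0.           1.        ]]
{'clock': 0.95, 'qpos': array([-1.23201562e+00,  2.75895541e-01,  1.50490177e+00,  1.02772595e-05,
        1.36072074e+00, -1.21026349e-01]), 'qd': array([-0.00094667,  0.00111681,  0.00014076,  0.00085219, -0.0008652 ,
        0.00014262]), 'effort': array([-6.76513173e-04, -4.16660964e+01, -2.46105802e+01, -1.42245672e-04,
        2.39273404e-04, -9.37963222e-06]), 'position': array([ 0.2551648 , -0.51531202,  0.20292985]), 'ee_rot': array([ 1.94335015e-05,  8.49639126e-01, -5.27364536e-01,  3.22306240e-05]), 'contact_force': array([-0.63402709, -0.70455805,  0.46552613]), 'moment': array([0.02207747, 0.02868693, 0.02111337]), 'width': 0.08564563377044188}
```

View pics/scene0.png

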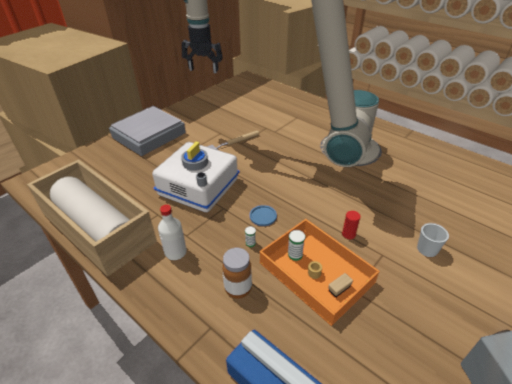

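View pics/side0.png

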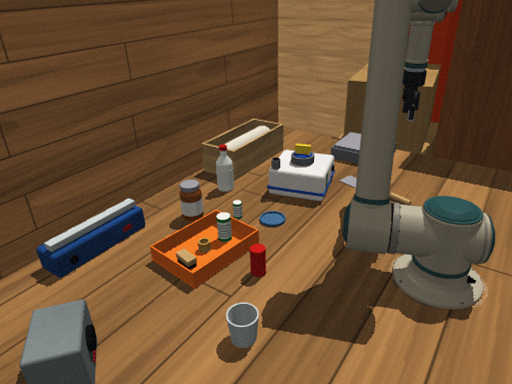

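View pics/wrist0.png

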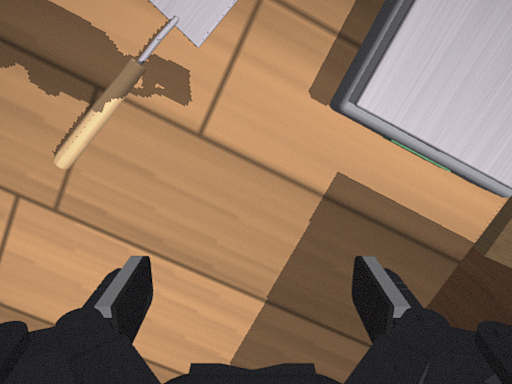

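Scene: the filter is in the basket at (297,245), with a small look-alike at (250,237) and a red one at (350,226). The saucer is at (263,216) and the cap at (194,155). Side view: filter (224,226), saucer (271,219), cap (302,151). I'll zoom in to measure.

```bash
python3 - <<'E'
import cv2,numpy as np
a=cv2.imread("pics/scene0.png");b=cv2.imread("pics/side0.png")
def c(i,x,y,w,h,n,s=6):
    cv2.imwrite(f"pics/{n}.png",cv2.resize(i[y:y+h,x:x+w],None,fx=s,fy=s,interpolation=cv2.INTER_CUBIC))
c(a,150,130,120,95,"s_tank"); c(a,240,195,130,98,"s_bas"); c(b,260,130,90,80,"d_tank"); c(b,160,190,130,90,"d_bas")
E
python3 - <<'E'
from h import *
class P(dict):pass
import json
S=dict(eye=[1.11961669,0.50141013,0.79630158],attitude=[-0.17343747,0.38133651,0.82806687,-0.37256835],camera_matrix=[[365.78,0,261.05],[0,365.78,194.265],[0,0,1]])
D=dict(eye=[-0.08110635,0.9020194,0.69427611],attitude=[0.15973529,-0.24479424,0.82212734,-0.48853562],camera_matrix=[[398.0675,0,258.83],[0,398.0675,189.196],[0,0,1]])
print("filt",tri(S,(297,245),D,(224,226.5)))
print("saucer",tri(S,(263,216),D,(271.5,219)),onz(S,(263,216),.008),onz(D,(271.5,219),.008))
print("cap",tri(S,(194,155),D,(302.5,151)))
E
```

```text
filt (array([0.56465533, 0.15657369, 0.04686883]), np.float64(0.004353266039005869))
saucer (array([ 0.50593805, -0.01169532,  0.00215617]), np.float64(0.003177440715909789)) [ 0.51171889 -0.0061585   0.008     ] [ 0.50141666 -0.00645264  0.008     ]
cap (array([ 0.53876054, -0.2689092 ,  0.13489391]), np.float64(0.012021689067147909))
```

```bash
cd pics; python3 -c "
import cv2,numpy as np
A=[cv2.imread(n+'.png') for n in ['s_tank','s_bas','d_tank','d_bas']]
print([a.shape for a in A])"
```

```text
[(570, 720, 3), (588, 780, 3), (480, 540, 3), (540, 780, 3)]
```

View pics/s_bas.png

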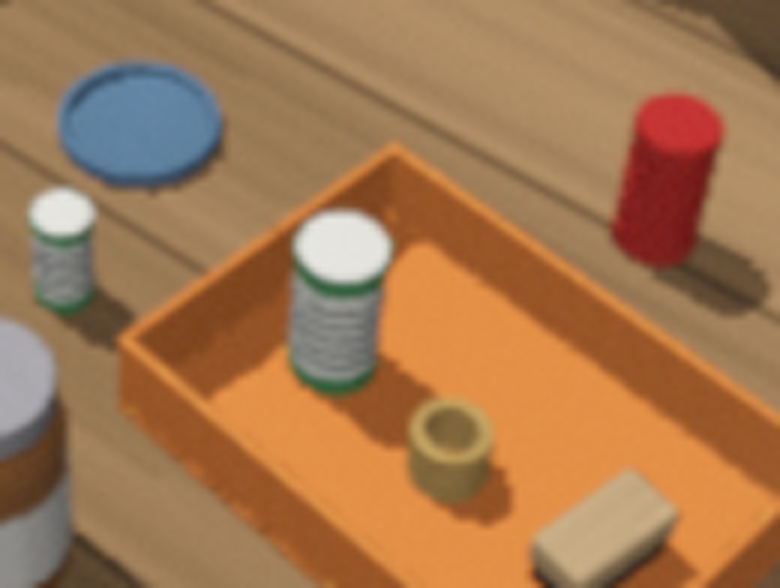

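View pics/d_bas.png

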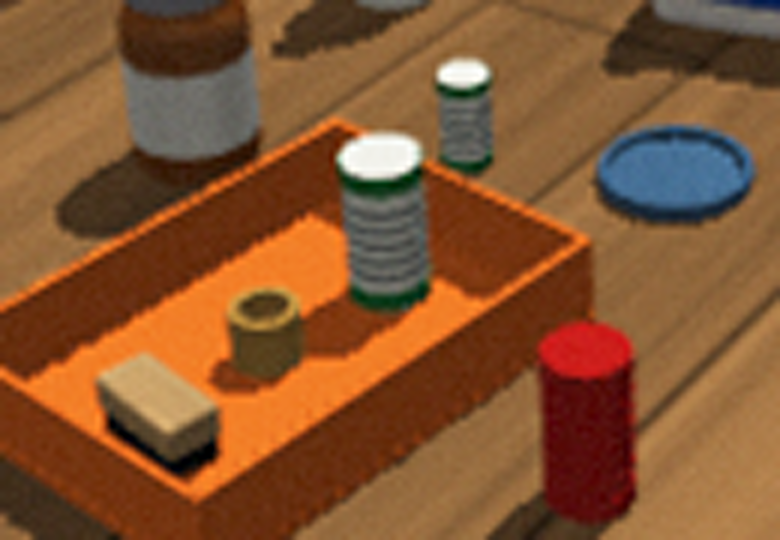

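View pics/s_tank.png

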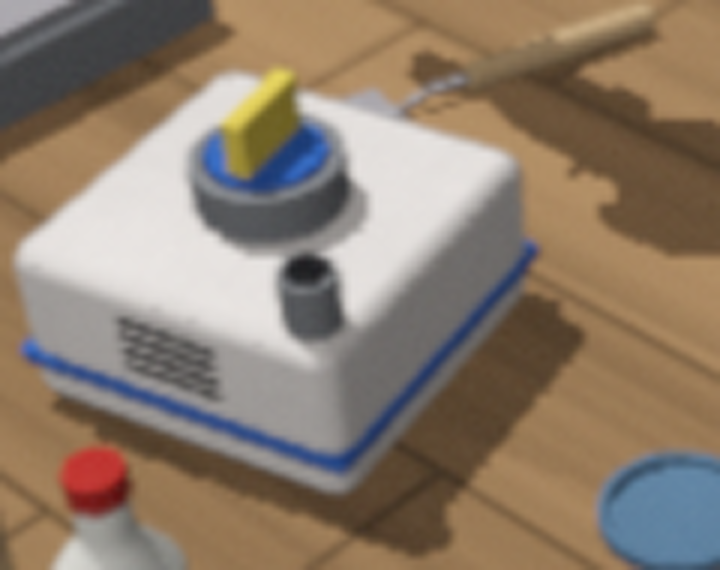

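```bash
cat >> h.py <<'E'
S=dict(eye=[1.11961669,0.50141013,0.79630158],attitude=[-0.17343747,0.38133651,0.82806687,-0.37256835],camera_matrix=[[365.78,0,261.05],[0,365.78,194.265],[0,0,1]])
D=dict(eye=[-0.08110635,0.9020194,0.69427611],attitude=[0.15973529,-0.24479424,0.82212734,-0.48853562],camera_matrix=[[398.0675,0,258.83],[0,398.0675,189.196],[0,0,1]])
E
python3 - <<'E'
from h import *
g=lambda u,x,y:((u[0]+.5)/6-.5+x,(u[1]+.5)/6-.5+y)
def s(n,us,ud,z,bs=(240,195),bd=(160,190)):
    a=g(us,*bs);b=g(ud,*bd);print(n,onz(S,a,z),onz(D,b,z),tri(S,a,D,b))
s("filt",(343,246),(381,157),.085)
s("small",(63,213),(463,74),.06)
s("sauc",(141,122),(675,170),.010)
for u in [(395,150),(125,340),]: print("basket corner",onz(S,g(u,240,195),.05))
for u in [(340,122),(585,240),(200,497)]: print("basket corner",onz(D,g(u,160,190),.05))
print("neck",onz(S,g((269,165),150,130),.129))
print("grip top ends",onz(S,g((285,72),150,130),.165),onz(S,g((233,125),150,130),.165))
print("bar base",onz(S,g((232,172),150,130),.132))
print("tank bottom corner",onz(S,g((342,488),150,130),.0))
E
```

```text
filt [0.56893101 0.15674893 0.085     ] [0.56451246 0.15469016 0.085     ] (array([0.56623572, 0.1542642 , 0.08292934]), np.float64(0.002866943830743582))
small [0.61646179 0.03572637 0.06      ] [0.60589556 0.03526405 0.06      ] (array([0.61133494, 0.03023933, 0.0543357 ]), np.float64(0.003420980016103039))
sauc [ 0.50952514 -0.00769909  0.01      ] [ 0.50158633 -0.01024545  0.01      ] (array([ 0.50461742, -0.01269246,  0.0057763 ]), np.float64(0.004039526698573417))
basket corner [0.47618676 0.12225571 0.05      ]
basket corner [0.64824167 0.10013899 0.05      ]
basket corner [0.64158063 0.09593134 0.05      ]
basket corner [0.47071044 0.11901891 0.05      ]
basket corner [0.49949863 0.36017609 0.05      ]
neck [ 0.54605336 -0.25755756  0.129     ]
grip top ends [ 0.51632028 -0.27222736  0.165     ] [ 0.56575442 -0.25607559  0.165     ]
bar base [ 0.56514478 -0.26392518  0.132     ]
tank bottom corner [ 0.60320996 -0.15957195  0.        ]
```

View pics/d_tank.png

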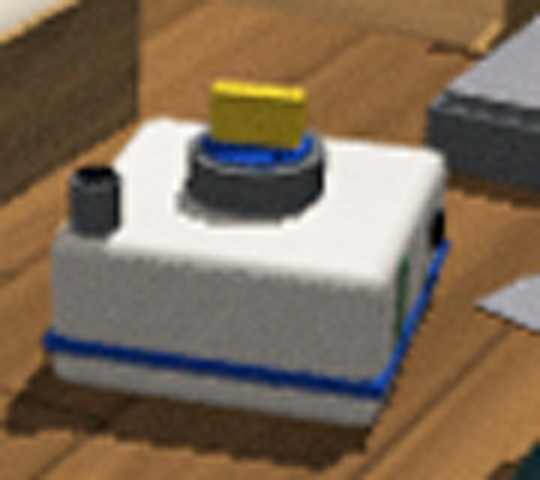

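Estimates: filter about (0.566, 0.155), saucer about (0.506, -0.009), cap about (0.543, -0.26). The basket's x axis is at about -7.6° and the bar at about 18°. Next I'll move above the filter with the jaws along the basket's x.

Emit:
carry_out:
  rows:
    - [[1, 1.0, 2.0, 3, 0], [1, 2.0, 4.2, 2, 0.05], [1, 2.0, 4.2, 1, 0.07], [1, 2.0, 4.2, 0, 0.07], [1, 2.0, 4.2, 0, 0.07], [1, 2.0, 4.2, 0, 0.07], [1, 2.0, 4.2, 0, 0.07], [1, 2.0, 4.2, 0, 0.07], [1, 2.0, 4.2, 0, 0.07], [1, 2.0, 4.2, 0, 0.07], [1, 2.0, 4.2, 0, 0.07], [1, 2.0, 4.2, 0, 0.07]]
  force: 30

```text
clock: 2.15
position: [0.4855, -0.032, 0.263]
ee_rot: [0.0, 0.984, -0.178, 0.001]
contact_force: [1.1, -0.1, 0.3]
width: 0.085
```

Emit:
carry_out:
  rows:
    - [[1, 2.0, 4.2, 0, 0.07], [1, 2.0, 4.2, 0, 0.07], [1, 1.5, 3, 0, 0.07], [1, 1, 2, 0, 0.0], [1, 0, 0, 0, 0], [1, 0, 0, 0, 0]]

```text
clock: 2.75
position: [0.5496, 0.1001, 0.2624]
ee_rot: [0.0, 0.997, -0.075, -0.0]
contact_force: [0.0, 0.0, -0.3]
width: 0.0857
```

Run:
```python
from h import *
p=cams.get_image("wrist"); save(p,"w1"); s=telemetry.get_state(); print(s["clock"],s["position"],s["ee_rot"],s["qpos"],p["eye"],p["attitude"])
e=s["ee_rot"];X=rot(e)[:,0];print(np.arctan2(X[1],X[0]))
print(proj(p,[.566,.155,.085]),proj(p,[.566,.155,.005]),proj(p,[.505,-.009,.01]))
import json;json.dump({k:np.array(p[k]).tolist() for k in("eye","attitude","camera_matrix")},open("w1.json","w"))
```

```text
2.8 [0.5494523  0.09952339 0.26253643] [ 4.57247853e-04  9.97146158e-01 -7.54932677e-02 -3.12070812e-04] [ 5.51669871e-02  2.23887658e-01  1.43049789e+00 -8.28169647e-04
  1.48794516e+00  2.06366174e-01] [0.56062337 0.17620976 0.43307364] [ 0.15137915  0.98560272 -0.07439889 -0.011681  ]
-0.1511306109974264
[260.76662704 107.33098024] [259.17276151 103.36674185] [231.79412157 235.70317704]
```

View pics/w1.png

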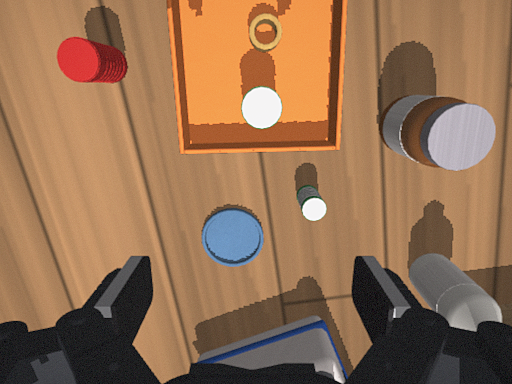

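The wrist view shows the filter top at (262,107.5) and the saucer centre at (233,236), within about 1 px of my predictions. The basket edges line up with the tool.

Run:
```python
from h import *; import json
p=json.load(open("w1.json")); im=cv2.imread("pics/w1.png"); hsv=cv2.cvtColor(im,cv2.COLOR_BGR2HSV)
m=cv2.inRange(hsv,(0,0,200),(180,40,255)); m[:, :230]=0;m[:,300:]=0;m[150:]=0
c=max(cv2.findContours(m,0,1)[0],key=cv2.contourArea);e=cv2.fitEllipse(c);print(e);print("filter",onz(p,e[0],.085))
m=cv2.inRange(hsv,(95,80,60),(120,255,255)); m[280:]=0
c=max(cv2.findContours(m,0,1)[0],key=cv2.contourArea);e=cv2.fitEllipse(c);print(e);print("saucer",onz(p,e[0],.008))
```

```text
((261.4324951171875, 107.28043365478516), (39.10714340209961, 40.26773452758789), 5.809912204742432)
filter [0.56665322 0.15494954 0.085     ]
((232.29348754882812, 236.8860321044922), (56.757080078125, 60.24431610107422), 94.03718566894531)
saucer [ 0.50511117 -0.01168823  0.008     ]
```

Emit:
carry_out:
  rows:
    - [[1, 0.7, 2.55, 0, 0], [1, 1.0, 3.0, -2.0, 0], [1, 0, 0, -4, 0], [1, 0, 0, -4, 0], [1, 0, 0, -4, 0], [1, 0, 0, -3, 0], [1, 0, 0, -2.0, 0], [1, 0, 0, -1.7, 0], [1, 0, 0, -1.5, 0], [1, 0, 0, 0, 0], [1, 0, 0, 0, 0]]
  force: 30

```text
clock: 3.9
position: [0.567, 0.1546, 0.0412]
ee_rot: [0.0, 0.997, -0.076, 0.0]
contact_force: [0.5, -0.3, 0.0]
width: 0.085
```

Run:
```python
from h import *
s=telemetry.get_state(); print(s["clock"],s["position"])
p=cams.get_image("side"); save(p,"d2")
i=cv2.imread("pics/d2.png")[150:290,150:330]; cv2.imwrite("pics/d2c.png",cv2.resize(i,None,fx=4,fy=4))
```

```text
3.9 [0.56696637 0.15458434 0.04115464]
```

View pics/d2c.png

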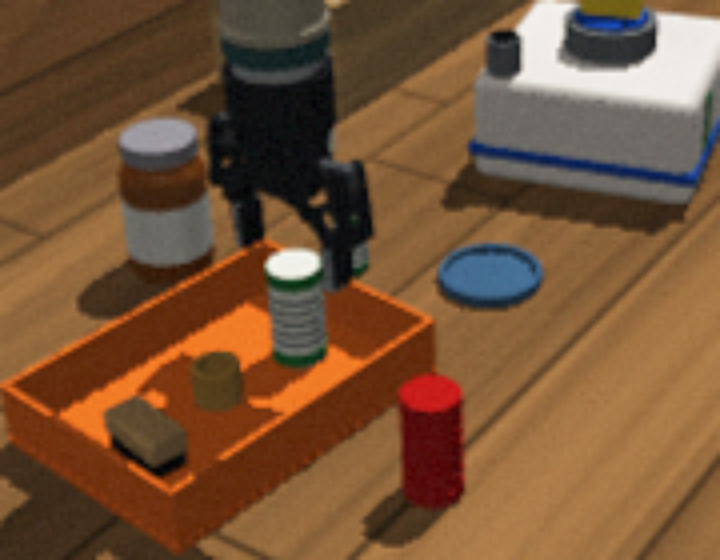

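Run:
```python
from h import *
for X in ([.567,.1546,.041],[.567,.1546,.054],[.61,.149,.054],[.524,.161,.054],[.567,.155,.085],[.567,.155,.005]): print(X,(proj(D,X)-150)*4)
```

```text
[0.567, 0.1546, 0.041] [293.69059741 312.67237352]
[0.567, 0.1546, 0.054] [292.53243574 297.88343574]
[0.61, 0.149, 0.054] [252.25214772 277.72751512]
[0.524, 0.161, 0.054] [333.9453456  319.47444799]
[0.567, 0.155, 0.085] [289.37621638 262.23233112]
[0.567, 0.155, 0.005] [296.50348496 353.09546469]
```

The side view puts the fingertips about 9 px higher than the reported TCP implies, so I'll cross-check with the other cameras before closing.

Run:
```python
from h import *
s=telemetry.get_state(); print(s["clock"],s["position"],s["width"])
for n in("scene","side","wrist"):
    p=cams.get_image(n); save(p,n+"3")
    print(n,[np.round(proj(p,X),1).tolist() for X in ([.567,.155,.085],[.609,.149,.054],[.525,.161,.054],[.567,.155,.041])])
a=cv2.imread("pics/scene3.png")[150:290,220:400];b=cv2.imread("pics/side3.png")[150:290,150:330]
cv2.imwrite("pics/c3.png",cv2.resize(np.hstack([a,b]),None,fx=2.2,fy=2.2))
```

```text
3.95 [0.5675387  0.15490848 0.0416804 ] 0.08560291222194569
scene [[296.6, 234.8], [284.4, 250.9], [306.8, 234.9], [295.5, 245.9]]
side [[222.3, 215.6], [213.3, 219.5], [233.2, 229.8], [223.3, 228.2]]
wrist [[252.0, 278.3], [335.5, 244.8], [168.1, 246.6], [251.7, 235.2]]
```

View pics/c3.png

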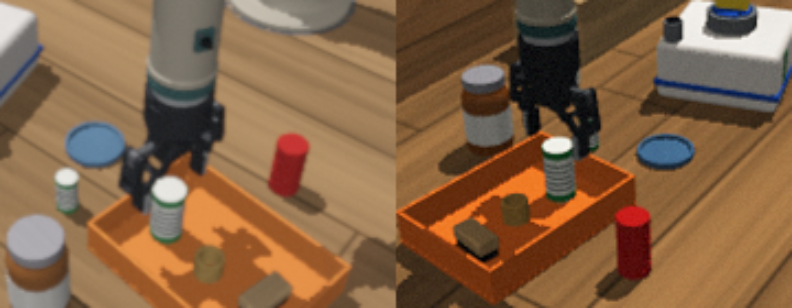

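View pics/wrist3.png

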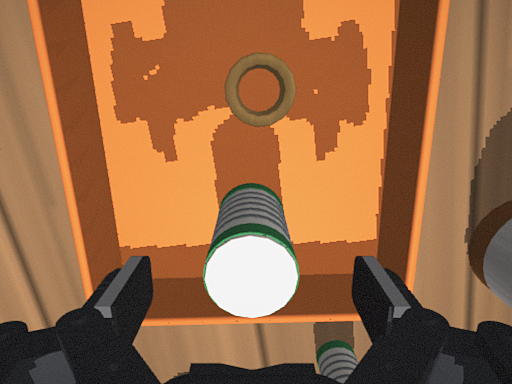

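```bash
python3 - <<'E'
from h import *
print(tri(S,(279,243),D,(212,210)),tri(S,(311,228),D,(236,221)))
E
python3 - <<'E'
import cv2,numpy as np
a=cv2.imread("pics/scene3.png")[180:280,250:340];b=cv2.imread("pics/side3.png")[150:250,180:270]
cv2.imwrite("pics/c3z.png",cv2.resize(np.hstack([a,b]),None,fx=4.4,fy=4.4,interpolation=cv2.INTER_CUBIC))
E
```

```text
(array([0.6181264 , 0.13820458, 0.08121012]), np.float64(0.005227910439574067)) (array([0.51620923, 0.16294742, 0.08294019]), np.float64(0.010986809337309195))
```

View pics/c3z.png

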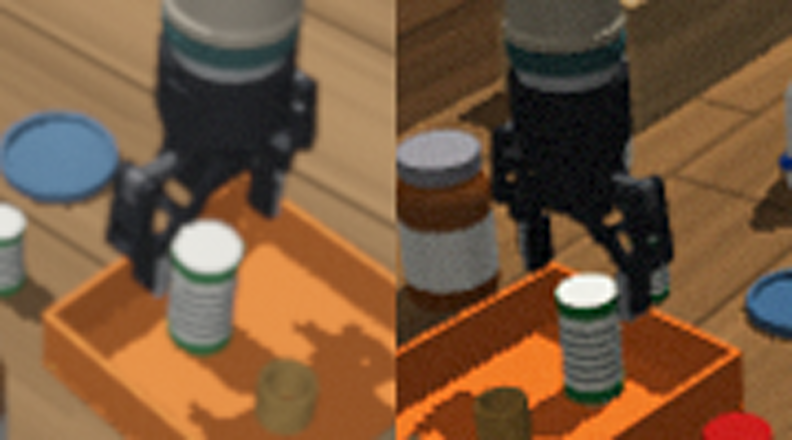

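Run:
```python
from h import *
print(tri(S,(285.2,246.6),D,(212.7,210.9)),tri(S,(311.4,228.9),D,(233.6,222.3)))
import json
p=json.load(open("w1.json"))
# static finger location in cam frame: TCP at w1
e=rot([0,.99715,-.0755,0]);t=np.array([.5494,.0995,.2625])
for dz in (0,-.013,-.019,-.03,-.04):
    print(dz,[np.round(proj(p,t+e@np.array([x,0,dz])),0).tolist() for x in(-.0425,0,.0425)])
```

```text
(array([0.61165964, 0.14998578, 0.0801964 ]), np.float64(0.00849580653231099)) (array([0.51939112, 0.16755799, 0.08208907]), np.float64(0.006419900339965354))
0 [[174.0, 236.0], [253.0, 236.0], [332.0, 236.0]]
-0.013 [[169.0, 247.0], [253.0, 247.0], [337.0, 247.0]]
-0.019 [[166.0, 252.0], [253.0, 253.0], [340.0, 253.0]]
-0.03 [[160.0, 264.0], [253.0, 264.0], [346.0, 264.0]]
-0.04 [[154.0, 275.0], [253.0, 275.0], [352.0, 275.0]]
```

The filter appears where I predicted in all three views. The open fingertips look roughly 25–40 mm behind the reported TCP, only partly explained by the 13 mm swing. I'll lower 1.2 cm, which clears on either reading, then close and look.

Emit:
carry_out:
  rows:
    - [[1, 0, 0, -0.6, 0], [1, 0, 0, -0.6, 0], [-0.5, 0, 0, 0, 0], [-0.5, 0, 0, 0, 0], [-0.5, 0, 0, 0, 0], [-0.5, 0, 0, 0, 0], [-0.5, 0, 0, 0, 0], [-0.5, 0, 0, 0, 0]]
  force: 30

```text
clock: 4.9
position: [0.5672, 0.1557, 0.0289]
ee_rot: [-0.0, 0.997, -0.075, 0.0]
contact_force: [0.5, -0.4, 0.5]
width: 0.0389
```

```bash
cat > look.py <<'E'
from h import *
import sys
n=sys.argv[1]; x,y=float(sys.argv[2]),float(sys.argv[3]);z=float(sys.argv[4])
s=telemetry.get_state(); print(s["clock"],s["position"],s["width"],s["contact_force"],s["moment"]); X=rot(s["ee_rot"])[:,0];print("yaw",np.arctan2(X[1],X[0]),"q",np.round(s["qpos"],3))
o=[]
for c in("scene","side"):
    p=cams.get_image(c); save(p,n+c); u=proj(p,[x,y,z]).astype(int); u=np.clip(u,[55,60],[455,320])
    print(c,"crop origin",u-[50,60],"scale 4")
    o.append(cv2.cvtColor(p["image"],cv2.COLOR_RGB2BGR)[u[1]-60:u[1]+60,u[0]-50:u[0]+50])
cv2.imwrite(f"pics/{n}.png",cv2.resize(np.hstack(o),None,fx=4,fy=4,interpolation=cv2.INTER_CUBIC))
E
python3 look.py l4 .567 .155 .09
```

```text
4.9 [0.56723615 0.15572155 0.0288698 ] 0.03888048835613667 [ 0.54493153 -0.40323365  0.53257019] [ 0.05668953 -0.09385882  0.00021708]
yaw -0.15100112781412783 q [ 0.15   0.439  1.723 -0.     0.979  0.301]
scene crop origin [246 173] scale 4
side crop origin [172 154] scale 4
```

View pics/l4.png

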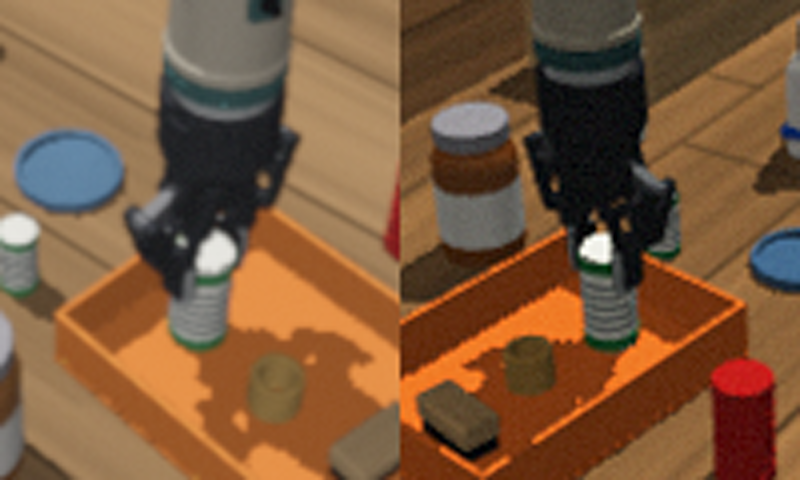

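The filter is gripped (width 38.9 mm). Now I'll lift it.

Emit:
carry_out:
  rows:
    - [[-0.5, 0, 0, 0.5, 0], [-0.5, 0, 0, 1.5, 0], [-0.5, 0, 0, 3, 0], [-0.5, 0, 0, 3, 0], [-0.5, -0.6, -1.6, 0, 0], [-0.5, -1.2, -3.2, 0, 0], [-0.5, -1.3, -3.5, 0, 0], [-0.5, -1.3, -3.5, 0, 0], [-0.5, -1.2, -3.2, 0, 0], [-0.5, -0.6, -1.6, 0, 0], [-0.5, 0, 0, 0, 0]]
  force: 40

```text
clock: 6.1
position: [0.5022, -0.0127, 0.1076]
ee_rot: [0.0, 0.997, -0.077, -0.002]
contact_force: [0.4, -0.2, -2.1]
width: 0.0388
```

```bash
python3 look.py l5 .505 -.011 .08
python3 - <<'E'
from h import *
p=cams.get_image("wrist"); save(p,"w5")
print(proj(p,[.505,-.011,.01]))
for z in(.165,.085): print(proj(p,[.505,-.011,z]),proj(S,[.505,-.011,z]),proj(D,[.505,-.011,z]))
E
```

```text
6.1 [ 0.50224811 -0.01268778  0.10756925] 0.03877169269179216 [ 0.37600543 -0.16614592 -2.11902285] [ 0.06492238 -0.0606778   0.01846203]
yaw -0.15424073889099954 q [-1.630e-01  2.450e-01  1.803e+00 -1.000e-03  1.096e+00 -8.000e-03]
scene crop origin [213 136] scale 4
side crop origin [221 138] scale 4
[254.22108465 185.6073005 ]
[256.29324718 297.2192054 ] [263.60506534 173.83971224] [270.86606521 174.11917869]
[254.85553251 219.78026398] [263.39423359 195.33057059] [271.10176781 197.15121289]
```

View pics/l5.png

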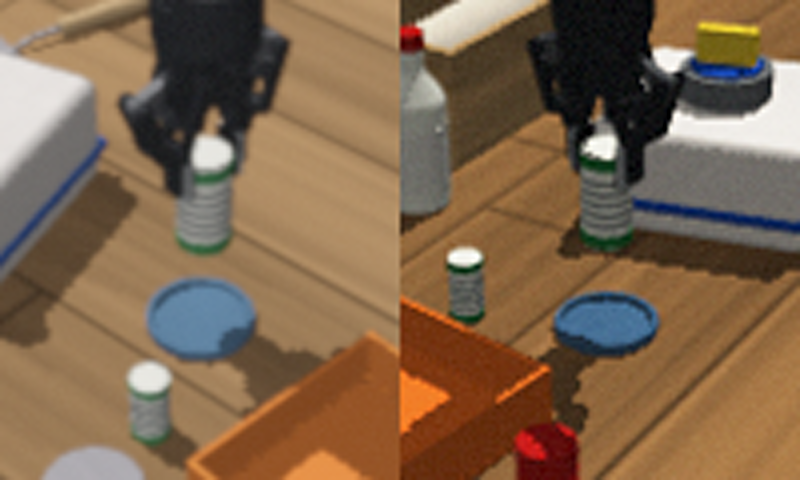

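View pics/w5.png

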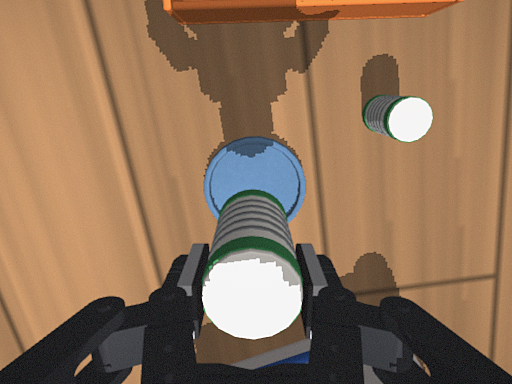

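Run:
```python
from h import *
p=cams.get_image("wrist");i=cv2.cvtColor(p["image"],cv2.COLOR_RGB2BGR);hsv=cv2.cvtColor(i,cv2.COLOR_BGR2HSV)
m=cv2.inRange(hsv,(95,80,60),(120,255,255)); m[240:]=0
c=max(cv2.findContours(m,0,1)[0],key=cv2.contourArea);h=cv2.convexHull(c);h=h[h[:,0,1]<200];e=cv2.fitEllipse(h);print(e);print("saucer",onz(p,e[0],.008), telemetry.get_state()["position"])
print("filter top",onz(p,(252,288),.164))
t=telemetry.get_state()["position"]
for x,y in(t[:2],(.505,-.011)):
  print((proj(S,[x,y,.164])-[213,136])*4,(proj(S,[x,y,.084])-[213,136])*4,(proj(D,[x,y,.164])-[221,138])*4,(proj(D,[x,y,.084])-[221,138])*4)
```

```text
((253.5917510986328, 186.7450408935547), (99.36425018310547, 101.01726531982422), 75.24958038330078)
saucer [ 0.50478075 -0.0119985   0.008     ] [ 0.50473896 -0.00980931  0.10827206]
filter top [ 0.50431639 -0.006997    0.164     ]
[203.95910005 153.00485023] [203.03982653 238.8680507 ] [198.92340444 146.33375563] [199.88302932 238.44426327]
[202.40917821 152.48859732] [201.56692059 238.34302143] [199.47641    145.66388836] [200.41849445 237.7210871 ]
```

Emit:
carry_out:
  rows:
    - [[-0.5, 0, -0.2, -1.5, 0], [-0.5, 0, 0, -2.5, 0], [-0.5, 0, 0, -2, 0], [-0.5, 0, 0, -1, 0], [-0.5, 0, 0, -0.6, 0], [-0.5, 0, 0, -0.4, 0], [-0.5, 0, 0, 0, 0], [-0.5, 0, 0, 0, 0]]

```text
clock: 7.1
position: [0.5056, -0.0123, 0.0293]
ee_rot: [0.0, 0.997, -0.075, 0.001]
contact_force: [0.4, 1.2, -1.9]
width: 0.0387
```

```bash
python3 look.py l6 .505 -.011 .05
```

```text
7.1 [ 0.50559586 -0.01234897  0.02928832] 0.03873593246663813 [ 0.41684583  1.17260758 -1.87650974] [-0.0217065  -0.0259901  -0.02213152]
yaw -0.1508174964417749 q [-0.162  0.337  1.905  0.     0.899 -0.011]
scene crop origin [213 144] scale 4
side crop origin [221 146] scale 4
```

View pics/l6.png

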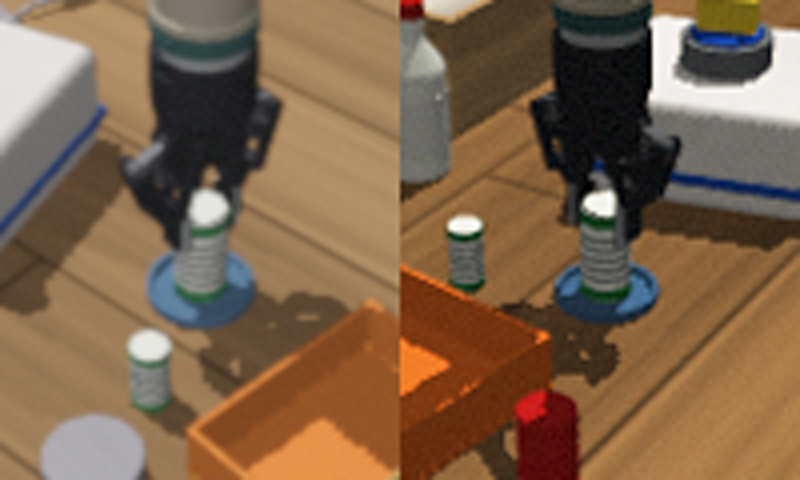

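Emit:
carry_out:
  rows:
    - [[-0.5, 0, 0, -0.1, 0], [-0.5, 0, 0, -0.05, 0], [-0.5, 0, 0, 0, 0], [-0.5, 0, 0, 0, 0]]

```text
clock: 7.6
position: [0.5054, -0.0125, 0.0278]
ee_rot: [0.0, 0.997, -0.075, 0.001]
contact_force: [-1.6, 0.6, 6.3]
width: 0.0387
```

It has touched down: the upward force rose to about 6 N. Releasing slowly, then rising.

Emit:
carry_out:
  rows:
    - [[0.2, 0, 0, 0.05, 0], [0.5, 0, 0, 0, 0], [1, 0, 0, 0, 0], [1, 0, 0, 0, 0], [1, 0, 0, 0, 0], [1, 0, 0, 1, 0], [1, 0, 0, 2, 0], [1, 0, 0, 4, 0], [1, 0, 0, 5, 0], [1, 0, 0, 5, 0], [1, 0, 0, 3, 0]]

```text
clock: 8.7
position: [0.5064, -0.0125, 0.2327]
ee_rot: [0.0, 0.997, -0.075, 0.003]
contact_force: [1.5, -0.2, -0.5]
width: 0.0852
```

```bash
python3 look.py l7 .505 -.011 .05
```

```text
8.7 [ 0.50635168 -0.01254735  0.23273471] 0.08520431468355037 [ 1.48514394 -0.15241042 -0.45534655] [-0.02007906 -0.01720856 -0.03513208]
yaw -0.15091341570369896 q [-0.162  0.152  1.596 -0.     1.387 -0.011]
scene crop origin [213 144] scale 4
side crop origin [221 146] scale 4
```

View pics/l7.png

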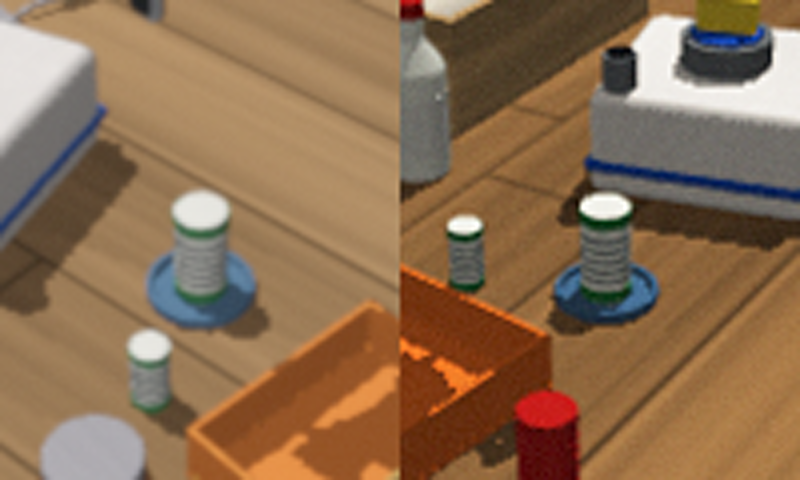

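The filter stands upright in the saucer (scene crop (200,245), side crop (605,250)). Next, over to the cap, with the wrist camera looking at it.

Emit:
carry_out:
  rows:
    - [[1, 0, 0, 4, 0], [1, -0.2, -3.3, 3, -0.14], [1, -0.2, -3.3, 2.7, -0.14], [1, -0.2, -3.3, 0, -0.14], [1, -0.2, -3.3, 0, -0.14], [1, -0.2, -3.3, 0, -0.14], [1, -0.2, -3.3, 0, -0.14], [1, -0.2, -3.3, 0, -0.14], [1, -0.2, -3.4, 0, -0.12], [1, 0, 0, 0, 0], [1, 0, 0, 0, 0]]

```text
clock: 9.9
position: [0.4884, -0.2774, 0.3237]
ee_rot: [-0.0, 0.811, -0.586, -0.001]
contact_force: [-0.2, 0.5, -0.7]
width: 0.0854
```

Run:
```python
from h import *
p=cams.get_image("wrist"); save(p,"w8"); s=telemetry.get_state(); X=rot(s["ee_rot"])[:,0]
print(s["clock"],s["position"],np.arctan2(X[1],X[0]),s["qpos"])
import json;json.dump({k:np.array(p[k]).tolist() for k in("eye","attitude","camera_matrix")},open("w8.json","w"))
i=cv2.imread("pics/w8.png")[20:220,150:350];cv2.imwrite("pics/w8c.png",cv2.resize(i,None,fx=3,fy=3,interpolation=cv2.INTER_CUBIC))
```

```text
9.95 [ 0.48854295 -0.27667085  0.32407071] -1.250418591571954 [-6.39706740e-01  2.14220140e-01  1.29680306e+00  7.03119385e-04
  1.63239159e+00  6.10754049e-01]
```

View pics/w8.png

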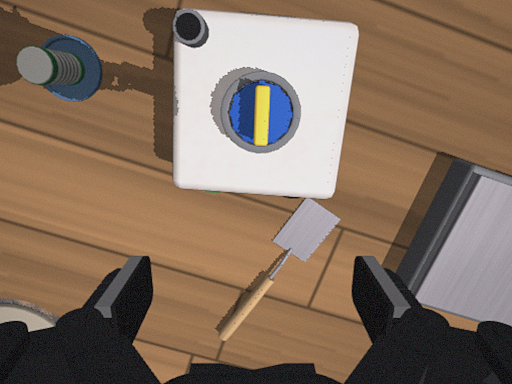

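View pics/w8c.png

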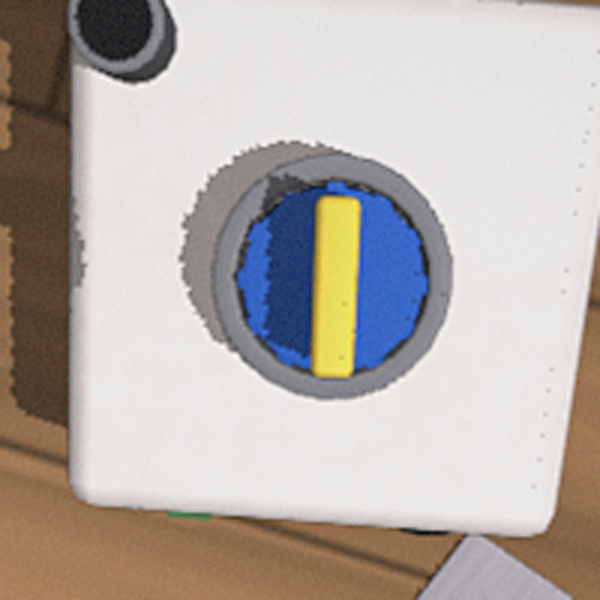

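Run:
```python
from h import *; import json
p=json.load(open("w8.json")); im=cv2.imread("pics/w8.png"); hsv=cv2.cvtColor(im,cv2.COLOR_BGR2HSV)
m=cv2.inRange(hsv,(20,120,140),(35,255,255)); m[200:]=0
c=max(cv2.findContours(m,0,1)[0],key=cv2.contourArea);b=cv2.boxPoints(cv2.minAreaRect(c));W=np.array([onz(p,u,.165) for u in b])
print(cv2.minAreaRect(c),W.mean(0)); 
for k in range(2): d=W[k+1]-W[k]; print(np.linalg.norm(d),np.arctan2(d[1],d[0]))
m=cv2.inRange(hsv,(100,120,40),(130,255,255)); m[200:]=0;m[:,:200]=0
c=max(cv2.findContours(m,0,1)[0],key=cv2.contourArea);e=cv2.minEnclosingCircle(cv2.convexHull(c));print(e,"disc",onz(p,e[0],.132))
print("neck rim",onz(p,(150+332/3,20+276/3),.129))
```

```text
((261.39300537109375, 115.49618530273438), (14.026769638061523, 59.35501480102539), 2.045408248901367) [ 0.53749728 -0.26961549  0.165     ]
0.05432270078853546 0.2841153107253609
0.012802838547223942 -1.2863529090685282
((260.5016784667969, 112.45120239257812), 32.486026763916016) disc [ 0.53851499 -0.26917828  0.132     ]
neck rim [ 0.53881714 -0.26932566  0.129     ]
```

Cap axis is at (0.538, -0.269) with the bar at 0.284 rad. The measured bar length (54 mm) and thickness (13 mm) match the given sizes. Moving over it.

Emit:
carry_out:
  rows:
    - [[1, 2.5, 0.4, 0, -0.036], [1, 2.45, 0.34, 0, 0], [1, 0, 0, -4, 0], [1, 0, 0, -4, 0], [1, 0, 0, -3, 0], [1, 0, 0, -2, 0], [1, 0, 0, -2, 0], [1, 0, 0, -1, 0], [1, 0, 0, 0, 0], [1, 0, 0, 0, 0]]
  force: 30

```text
clock: 10.95
position: [0.539, -0.2696, 0.1656]
ee_rot: [-0.0, 0.8, -0.6, 0.001]
contact_force: [0.5, -0.8, 0.2]
width: 0.0853
```

```bash
python3 look.py l9 .538 -.269 .165;  python3 - <<'E'
from h import *
p=cams.get_image("wrist"); save(p,"w9");print(proj(p,[.538,-.2693,.165]))
E
```

```text
10.95 [ 0.53897317 -0.26958878  0.16555691] 0.08533954872191096 [ 0.51978632 -0.84181315  0.22776647] [ 0.01943523 -0.02875329 -0.02040879]
yaw -1.2860158092821237 q [-0.579  0.339  1.507  0.     1.295  0.707]
scene crop origin [142  84] scale 4
side crop origin [252  84] scale 4
[250.79831412 234.73773773]
```

View pics/l9.png

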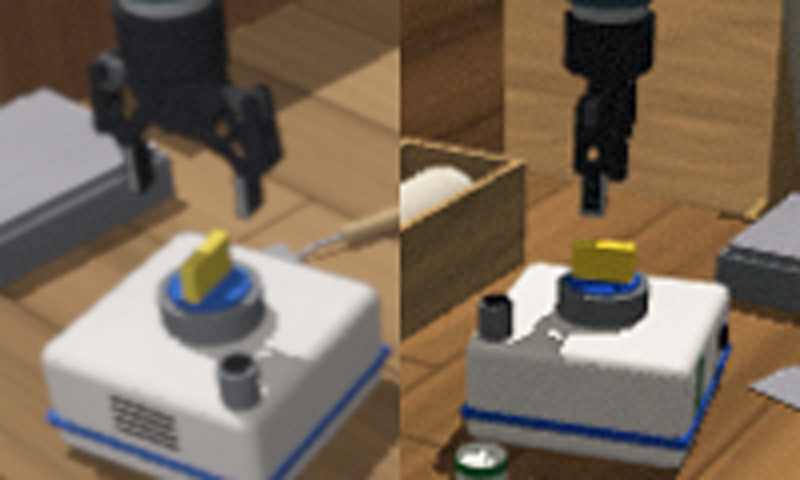

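View pics/w9.png

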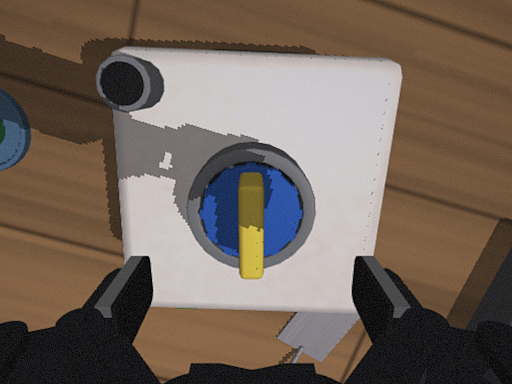

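Run:
```python
from h import *
p=cams.get_image("wrist"); im=cv2.cvtColor(p["image"],cv2.COLOR_RGB2BGR); hsv=cv2.cvtColor(im,cv2.COLOR_BGR2HSV)
m=cv2.inRange(hsv,(20,120,60),(35,255,255)); m[290:]=0;m[:,:200]=0;m[:,300:]=0
c=max(cv2.findContours(m,0,1)[0],key=cv2.contourArea);b=cv2.boxPoints(cv2.minAreaRect(c));W=np.array([onz(p,u,.165) for u in b])
print(cv2.minAreaRect(c),W.mean(0)); 
for k in range(2): d=W[k+1]-W[k]; print(np.linalg.norm(d),np.arctan2(d[1],d[0]))
m=cv2.inRange(hsv,(100,120,30),(130,255,255)); m[290:]=0;m[:,:190]=0;m[:,320:]=0
c=max(cv2.findContours(m,0,1)[0],key=cv2.contourArea);e=cv2.minEnclosingCircle(cv2.convexHull(c));print(e,"disc",onz(p,e[0],.132))
print("neck rim outer",onz(p,(251,204.5),.129),onz(p,(188,206),.129),onz(p,(315,206),.129))
print(telemetry.get_state()["position"])
```

```text
((250.5, 225.0), (104.0, 25.0), 90.0) [ 0.54196805 -0.26804629  0.165     ]
0.012830959724345356 -1.2880542210077097
0.06043914683049703 -2.8487024234405185
((250.56117248535156, 212.23980712890625), 51.576175689697266) disc [ 0.53866522 -0.26898999  0.132     ]
neck rim outer [ 0.54273043 -0.26809897  0.129     ] [ 0.53053315 -0.22971366  0.129     ] [ 0.55316902 -0.30770056  0.129     ]
[ 0.53905115 -0.27026783  0.16590434]
```

The disc fit gives (0.5387, -0.2690), against TCP (0.539, -0.270), so it is aligned. Descending and closing.

Emit:
carry_out:
  rows:
    - [[1, 0, 0.1, -1.2, 0], [1, 0, 0, -1.0, 0], [1, 0, 0, -0.7, 0], [1, 0, 0, -0.3, 0], [1, 0, 0, 0, 0], [-1, 0, 0, 0, 0], [-1, 0, 0, 0, 0], [-1, 0, 0, 0, 0], [-1, 0, 0, 0, 0], [-1, 0, 0, 0, 0], [-1, 0, 0, 0, 0], [-1, 0, 0, 0, 0]]
  force: 40

```text
clock: 12.35
position: [0.5386, -0.2691, 0.1329]
ee_rot: [0.0, 0.8, -0.6, 0.0]
contact_force: [-0.4, 0.0, 1.8]
width: 0.0122
```

```bash
python3 look.py l10 .538 -.269 .165
```

```text
12.35 [ 0.53855794 -0.26906746  0.13292306] 0.012224538055824631 [-0.41829771  0.01791771  1.83299622] [0.00817761 0.06179699 0.03872678]
yaw -1.287039748107213 q [-0.579  0.361  1.557 -0.     1.223  0.708]
scene crop origin [142  84] scale 4
side crop origin [252  84] scale 4
```

View pics/l10.png

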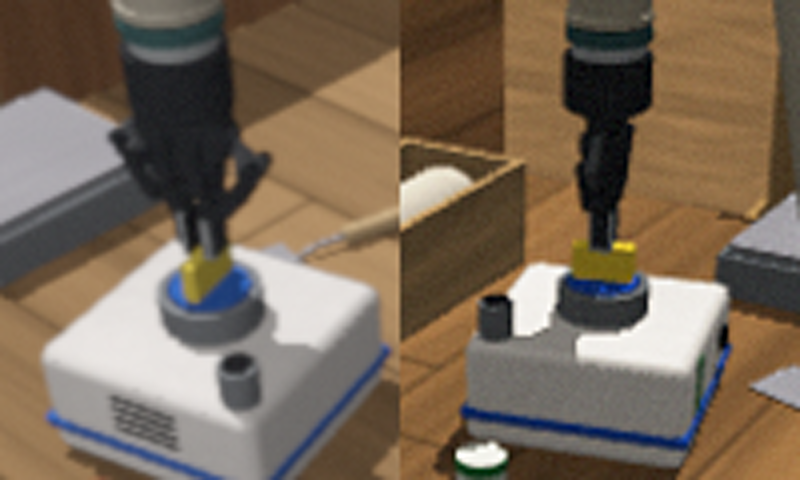

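Width 12 mm, so the bar is gripped, but in the pictures only the last few mm of the fingertips overlap it. I'll open slightly and lower in small force-checked steps to get a deeper grip.

Emit:
carry_out:
  rows:
    - [[-0.4, 0, 0, 0, 0], [-0.4, 0, 0, 0, 0], [-0.4, 0, 0, 0, 0], [-0.4, 0, 0, -0.3, 0], [-0.4, 0, 0, 0, 0]]

```text
clock: 12.95
position: [0.5381, -0.2687, 0.1291]
ee_rot: [0.0, 0.8, -0.6, -0.001]
contact_force: [-0.1, 0.4, 0.7]
width: 0.0256
```

Emit:
carry_out:
  rows:
    - [[-0.4, 0, 0, -0.3, 0], [-0.4, 0, 0, 0, 0]]

```text
clock: 13.15
position: [0.5381, -0.2688, 0.1262]
ee_rot: [0.0, 0.8, -0.6, -0.0]
contact_force: [-0.9, -0.3, -0.0]
width: 0.0255
```

Emit:
carry_out:
  rows:
    - [[-0.4, 0, 0, -0.3, 0], [-0.4, 0, 0, 0, 0]]

```text
clock: 13.35
position: [0.5382, -0.2688, 0.1232]
ee_rot: [0.0, 0.8, -0.6, -0.0]
contact_force: [0.5, 0.6, -0.3]
width: 0.0259
```

Emit:
carry_out:
  rows:
    - [[-0.4, 0, 0, -0.3, 0], [-0.4, 0, 0, 0, 0]]

```text
clock: 13.55
position: [0.5382, -0.2688, 0.1202]
ee_rot: [0.0, 0.8, -0.6, -0.0]
contact_force: [-0.1, 0.2, -0.2]
width: 0.0254
```

```bash
python3 look.py l11 .538 -.269 .165
```

```text
13.55 [ 0.53815157 -0.2687898   0.12023592] 0.025442290489466127 [-0.10540591  0.15814357 -0.24031013] [ 0.00031625 -0.02119375  0.01535332]
yaw -1.2870157034100613 q [-0.579  0.371  1.575 -0.     1.196  0.708]
scene crop origin [142  84] scale 4
side crop origin [252  84] scale 4
```

View pics/l11.png

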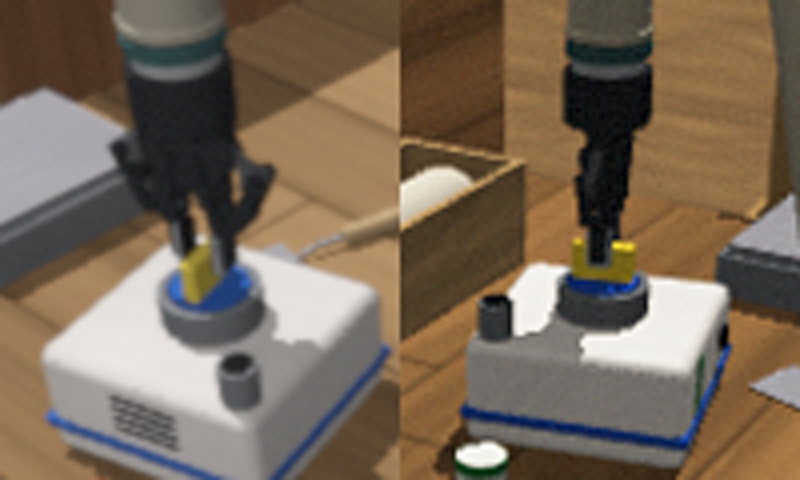

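Emit:
carry_out:
  rows:
    - [[-0.4, 0, 0, -0.3, 0], [-0.4, 0, 0, 0, 0]]

```text
clock: 13.85
position: [0.5382, -0.2688, 0.1173]
ee_rot: [0.0, 0.8, -0.6, -0.0]
contact_force: [-0.1, 0.5, 0.2]
width: 0.0258
```

Emit:
carry_out:
  rows:
    - [[-0.4, 0, 0, -0.3, 0], [-0.4, 0, 0, 0, 0]]

```text
clock: 14.05
position: [0.5382, -0.2688, 0.1142]
ee_rot: [0.0, 0.8, -0.6, -0.0]
contact_force: [-0.2, -0.2, -0.4]
width: 0.0258
```

Emit:
carry_out:
  rows:
    - [[-0.4, 0, 0, -0.3, 0], [-0.4, 0, 0, 0, 0], [-1, 0, 0, 0, 0], [-1, 0, 0, 0, 0], [-1, 0, 0, 0, 0], [-1, 0, 0, 0, 0]]
  force: 40

```text
clock: 14.65
position: [0.5384, -0.269, 0.1116]
ee_rot: [0.0, 0.8, -0.6, 0.0]
contact_force: [0.6, 0.6, -0.4]
width: 0.0131
```

```bash
python3 look.py l12 .538 -.269 .165
```

```text
14.65 [ 0.53842863 -0.26895334  0.11164826] 0.013070338680188672 [ 0.60103982  0.60411343 -0.3500892 ] [-0.0281447  -0.0481985  -0.05190309]
yaw -1.287035440327561 q [-0.579  0.378  1.587 -0.     1.176  0.708]
scene crop origin [142  84] scale 4
side crop origin [252  84] scale 4
```

View pics/l12.png

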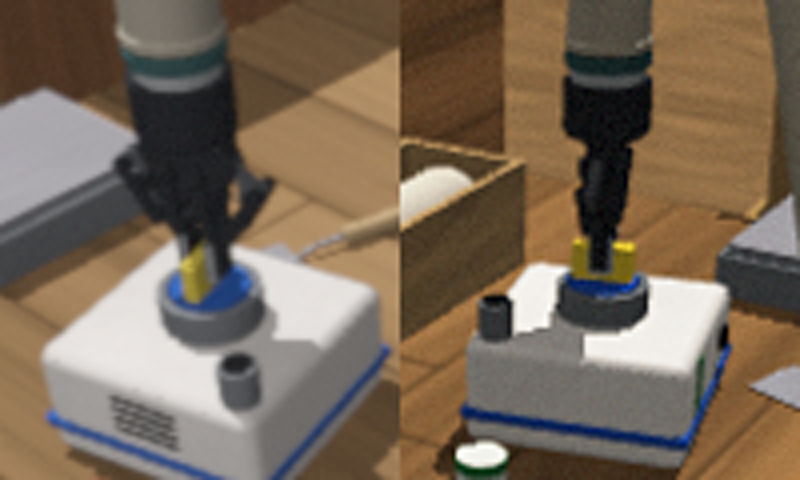

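Good, deep grip. Trying the positive turn first, in small steps, watching the moment.

Emit:
carry_out:
  rows:
    - [[-1, 0, 0, 0, 0], [-1, 0, 0, 0, 0.05], [-1, 0, 0, 0, 0.05], [-1, 0, 0, 0, 0.05], [-1, 0, 0, 0, 0]]
  force: 50

```text
clock: 15.25
position: [0.5384, -0.2689, 0.1117]
ee_rot: [0.0, 0.843, -0.538, -0.0]
contact_force: [0.2, -0.1, -0.1]
width: 0.013
```

```bash
cat > st.py <<'E'
from h import *
s=telemetry.get_state();X=rot(s["ee_rot"])[:,0]
print(round(s["clock"],2),"pos",np.round(s["position"],4),"yaw",round(float(np.arctan2(X[1],X[0])),4),"F",np.round(s["contact_force"],1),"M",np.round(s["moment"],3),"w",round(s["width"],4),"tau6",np.round(s["effort"][5],3),"q6",round(s["qpos"][5],3))
E
python3 st.py
```

```text
15.25 pos [ 0.5384 -0.2689  0.1117] yaw -1.1371 F [ 0.2 -0.1 -0.1] M [ 0.043 -0.001 -0.021] w 0.013 tau6 -0.211 q6 0.558
```

Emit:
carry_out:
  rows:
    - [[-1, 0, 0, 0, 0.05], [-1, 0, 0, 0, 0.05], [-1, 0, 0, 0, 0]]

```text
clock: 15.55
position: [0.5387, -0.2692, 0.1117]
ee_rot: [0.0, 0.868, -0.496, 0.0]
contact_force: [0.6, -0.2, -0.4]
width: 0.0129
```

```bash
python3 st.py
```

```text
15.55 pos [ 0.5387 -0.2692  0.1117] yaw -1.038 F [ 0.6 -0.2 -0.4] M [-0.149 -0.09   0.007] w 0.0129 tau6 -0.22 q6 0.459
```

Emit:
carry_out:
  rows:
    - [[-1, 0, 0, 0, 0.05], [-1, 0, 0, 0, 0.05], [-1, 0, 0, 0, 0]]

```text
clock: 15.85
position: [0.5395, -0.2699, 0.1118]
ee_rot: [0.0, 0.892, -0.452, 0.001]
contact_force: [2.3, -1.8, -2.8]
width: 0.0133
```

```bash
python3 st.py
```

```text
15.85 pos [ 0.5395 -0.2699  0.1118] yaw -0.9387 F [ 2.3 -1.8 -2.8] M [-0.43  -0.505 -0.048] w 0.0133 tau6 -0.262 q6 0.36
```

Emit:
carry_out:
  rows:
    - [[-1, 0, 0, 0, 0.05], [-1, 0, 0, 0, 0.05], [-1, 0, 0, 0, 0]]

```text
clock: 16.15
position: [0.5402, -0.2705, 0.1119]
ee_rot: [0.001, 0.913, -0.408, 0.002]
contact_force: [4.2, -4.1, -2.8]
width: 0.0131
```

```bash
python3 st.py; python3 look.py l13 .538 -.269 .165
```

```text
16.15 pos [ 0.5402 -0.2705  0.1119] yaw -0.8395 F [ 4.2 -4.1 -2.8] M [-0.725 -0.816 -0.162] w 0.0131 tau6 -0.317 q6 0.261
16.15 [ 0.54024643 -0.27054591  0.1119209 ] 0.013118063640965929 [ 4.15776427 -4.1086019  -2.81879128] [-0.72477    -0.81556028 -0.16238726]
yaw -0.8394966793032472 q [-0.579  0.378  1.586 -0.     1.173  0.261]
scene crop origin [142  84] scale 4
side crop origin [252  84] scale 4
```

View pics/l13.png

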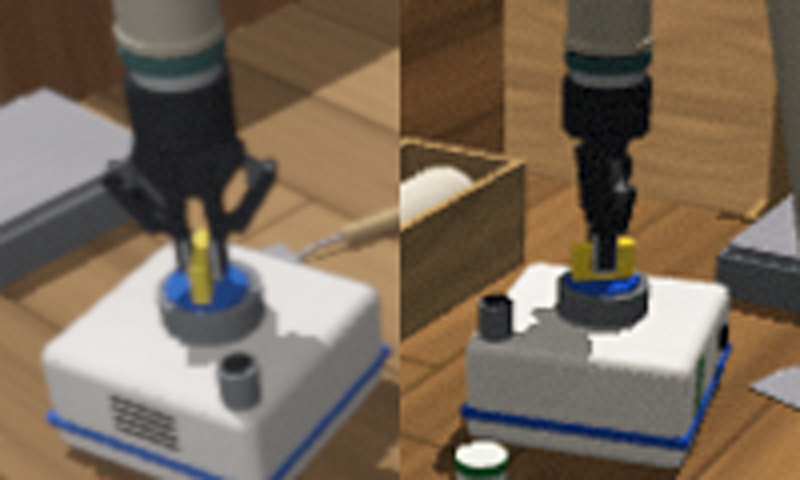

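Run:
```python
from h import *
p=cams.get_image("wrist"); save(p,"w13")
i=cv2.imread("pics/w13.png")[130:330,130:380];cv2.imwrite("pics/w13c.png",cv2.resize(i,None,fx=2.8,fy=2.8,interpolation=cv2.INTER_CUBIC))
```

```text
(no output)
```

View pics/w13c.png

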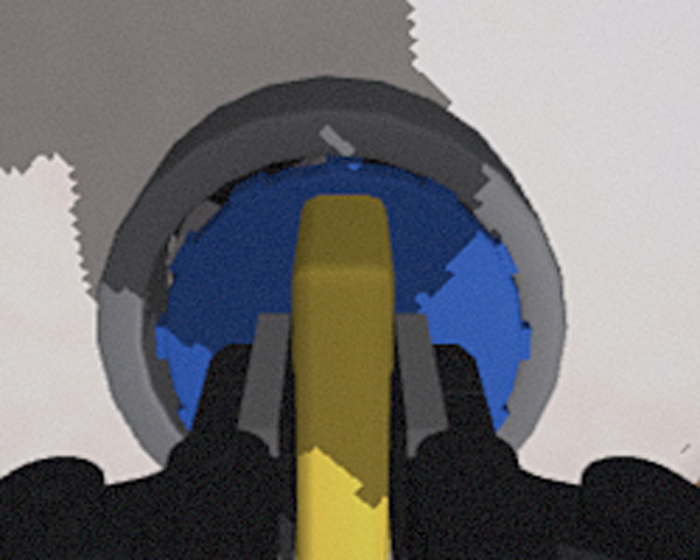

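The bar is still square between the fingers after 0.45 rad. Continuing.

Emit:
carry_out:
  rows:
    - [[-1, 0, 0, 0, 0.05], [-1, 0, 0, 0, 0.05], [-1, 0, 0, 0, 0]]

```text
clock: 16.6
position: [0.5402, -0.2708, 0.112]
ee_rot: [0.001, 0.932, -0.363, 0.002]
contact_force: [3.4, -3.8, -3.4]
width: 0.0131
```

```bash
python3 st.py
python3 - <<'E'
from h import *
p=cams.get_image("wrist"); save(p,"w14")
i=cv2.imread("pics/w14.png")[130:330,130:380];cv2.imwrite("pics/w14c.png",cv2.resize(i,None,fx=2.4,fy=2.4,interpolation=cv2.INTER_CUBIC))
E
```

```text
16.6 pos [ 0.5402 -0.2708  0.112 ] yaw -0.7426 F [ 3.4 -3.8 -3.4] M [-0.915 -0.86  -1.062] w 0.0131 tau6 -1.198 q6 0.163
```

View pics/w14c.png

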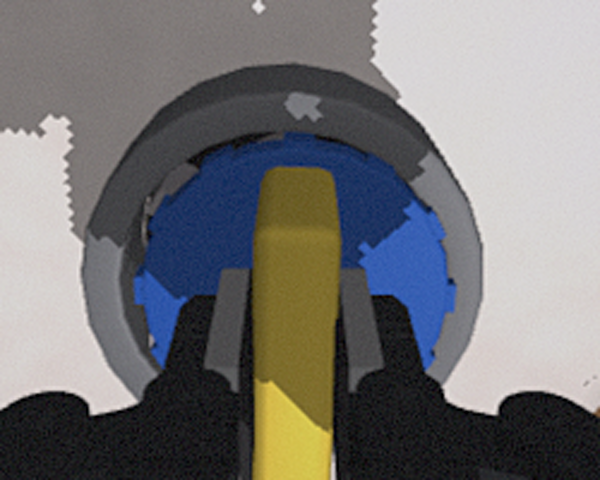

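The moment jumped to -1.06 N m at about 0.5 rad, a dead stop, so that way is locked. The negative direction must be the opening one.

Emit:
carry_out:
  rows:
    - [[-1, 0, 0, 0, -0.05], [-1, 0, 0, 0, -0.1], [-1, 0, 0, 0, -0.1], [-1, 0, 0, 0, -0.1], [-1, 0, 0, 0, -0.1], [-1, 0, 0, 0, -0.1], [-1, 0, 0, 0, 0]]

```text
clock: 17.35
position: [0.5377, -0.2683, 0.1117]
ee_rot: [-0.0, 0.8, -0.601, -0.001]
contact_force: [-0.7, 1.0, 0.7]
width: 0.0131
```

```bash
python3 st.py
```

```text
17.35 pos [ 0.5377 -0.2683  0.1117] yaw -1.2886 F [-0.7  1.   0.7] M [0.052 0.011 0.022] w 0.0131 tau6 0.443 q6 0.71
```

Emit:
carry_out:
  rows:
    - [[-1, 0, 0, 0, -0.1], [-1, 0, 0, 0, -0.1], [-1, 0, 0, 0, -0.1], [-1, 0, 0, 0, -0.1], [-1, 0, 0, 0, 0]]

```text
clock: 17.85
position: [0.538, -0.2685, 0.1117]
ee_rot: [-0.0, -0.665, 0.747, 0.001]
contact_force: [-0.3, -0.5, 0.3]
width: 0.013
```

```bash
python3 st.py
```

```text
17.85 pos [ 0.538  -0.2685  0.1117] yaw -1.686 F [-0.3 -0.5  0.3] M [ 0.085 -0.021  0.004] w 0.013 tau6 0.439 q6 1.107
```

Emit:
carry_out:
  rows:
    - [[-1, 0, 0, 0, -0.1], [-1, 0, 0, 0, -0.1], [-1, 0, 0, 0, -0.1], [-1, 0, 0, 0, -0.1], [-1, 0, 0, 0, -0.05], [-1, 0, 0, 0, 0]]

```text
clock: 18.45
position: [0.5381, -0.2686, 0.1117]
ee_rot: [-0.0, -0.483, 0.876, 0.0]
contact_force: [0.4, 0.6, 0.3]
width: 0.013
```

```bash
python3 st.py; python3 look.py l15 .538 -.269 .165
```

```text
18.45 pos [ 0.5381 -0.2686  0.1117] yaw -2.1344 F [0.4 0.6 0.3] M [ 0.103 -0.02   0.059] w 0.013 tau6 0.226 q6 1.556
18.45 [ 0.53811171 -0.26858743  0.11166493] 0.012974582317300773 [0.4338242  0.58054467 0.30617375] [ 0.10326608 -0.0202989   0.05944589]
yaw -2.134420032146446 q [-0.579  0.378  1.588  0.     1.177  1.556]
scene crop origin [142  84] scale 4
side crop origin [252  84] scale 4
```

View pics/l15.png

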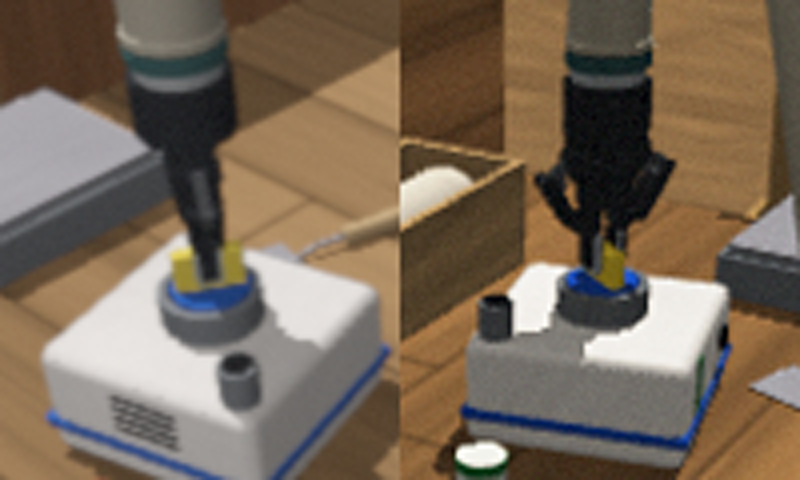

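It has turned freely to -0.85 rad. Continuing to the stop.

Emit:
carry_out:
  rows:
    - [[-1, 0, 0, 0, -0.1], [-1, 0, 0, 0, -0.1], [-1, 0, 0, 0, -0.05], [-1, 0, 0, 0, 0]]

```text
clock: 18.95
position: [0.5383, -0.2688, 0.1117]
ee_rot: [-0.0, -0.369, 0.929, 0.0]
contact_force: [0.6, 0.4, -0.2]
width: 0.0135
```

```bash
python3 st.py
```

```text
18.95 pos [ 0.5383 -0.2688  0.1117] yaw -2.3852 F [ 0.6  0.4 -0.2] M [ 0.076 -0.036  0.017] w 0.0135 tau6 0.227 q6 1.807
```

Emit:
carry_out:
  rows:
    - [[-1, 0, 0, 0, -0.05], [-1, 0, 0, 0, -0.05], [-1, 0, 0, 0, 0]]

```text
clock: 19.25
position: [0.5379, -0.269, 0.1117]
ee_rot: [-0.001, -0.323, 0.947, 0.0]
contact_force: [-0.3, 0.2, 1.0]
width: 0.0127
```

```bash
python3 st.py
```

```text
19.25 pos [ 0.5379 -0.269   0.1117] yaw -2.4847 F [-0.3  0.2  1. ] M [ 0.026  0.268 -0.006] w 0.0127 tau6 0.219 q6 1.906
```

Emit:
carry_out:
  rows:
    - [[-1, 0, 0, 0, -0.05], [-1, 0, 0, 0, 0]]

```text
clock: 19.45
position: [0.5376, -0.2691, 0.1117]
ee_rot: [-0.001, -0.299, 0.954, 0.0]
contact_force: [-2.3, -0.2, 1.5]
width: 0.0129
```

```bash
python3 st.py
```

```text
19.45 pos [ 0.5376 -0.2691  0.1117] yaw -2.534 F [-2.3 -0.2  1.5] M [-0.015  0.433  0.218] w 0.0129 tau6 0.384 q6 1.956
```

Emit:
carry_out:
  rows:
    - [[-1, 0, 0, 0, -0.05], [-1, 0, 0, 0, 0]]

```text
clock: 19.65
position: [0.5375, -0.2691, 0.1117]
ee_rot: [-0.001, -0.276, 0.961, 0.0]
contact_force: [-3.1, 0.6, 2.5]
width: 0.0131
```

```bash
python3 st.py
```

```text
19.65 pos [ 0.5375 -0.2691  0.1117] yaw -2.5827 F [-3.1  0.6  2.5] M [-0.038  0.596  0.717] w 0.0131 tau6 0.941 q6 2.004
```

Emit:
carry_out:
  rows:
    - [[-1, 0, 0, 0, -0.05], [-1, 0, 0, 0, 0]]

```text
clock: 19.85
position: [0.5363, -0.2691, 0.1118]
ee_rot: [-0.002, -0.251, 0.968, 0.0]
contact_force: [-6.1, -0.4, 3.4]
width: 0.0133
```

```bash
python3 st.py
```

```text
19.85 pos [ 0.5363 -0.2691  0.1118] yaw -2.6347 F [-6.1 -0.4  3.4] M [-0.051  1.211  0.112] w 0.0133 tau6 0.194 q6 2.057
```

The stop showed at about -1.25 rad: the moment rose to 0.72 N m, then the pads slipped slightly. Easing back a little and test-lifting.

Emit:
carry_out:
  rows:
    - [[-1, 0, 0, 0, 0.05], [-1, 0, 0, 0, 0], [-1, 0, 0, 0.2, 0], [-1, 0, 0, 0.2, 0], [-1, 0, 0, 0.2, 0], [-1, 0, 0, 0, 0]]
  force: 60

```text
clock: 20.45
position: [0.5365, -0.2684, 0.1138]
ee_rot: [-0.003, -0.274, 0.962, 0.002]
contact_force: [-1.3, -3.1, -23.4]
width: 0.0126
```

```bash
python3 st.py;python3 look.py l16 .538 -.269 .165
```

```text
20.45 pos [ 0.5365 -0.2684  0.1138] yaw -2.5867 F [ -1.3  -3.1 -23.4] M [-0.729  0.244  0.282] w 0.0126 tau6 0.257 q6 2.008
20.45 [ 0.53645857 -0.26843747  0.11384303] 0.012589430874529245 [ -1.33205033  -3.05377108 -23.44436574] [-0.72941441  0.24396633  0.28220578]
yaw -2.5866642786926635 q [-5.790e-01  3.770e-01  1.583e+00 -1.000e-03  1.188e+00  2.008e+00]
scene crop origin [142  84] scale 4
side crop origin [252  84] scale 4
```

View pics/l16.png

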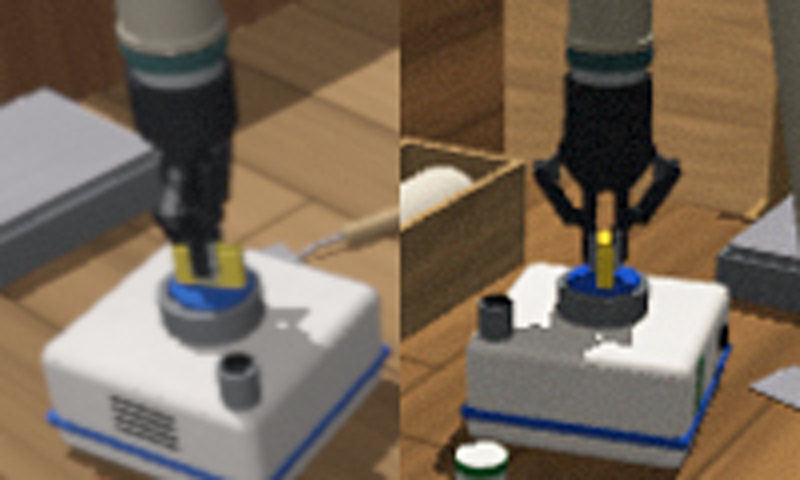

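The test lift met -23 N, so it is not free yet. I'll undo the lift and check the bar's angle.

Emit:
carry_out:
  rows:
    - [[-1, 0, 0, -0.3, 0], [-1, 0, 0, -0.3, 0], [-1, 0, 0, 0, 0]]

```text
clock: 20.85
position: [0.5368, -0.2687, 0.114]
ee_rot: [-0.001, -0.274, 0.962, 0.0]
contact_force: [-7.6, 0.3, -2.6]
width: 0.013
```

```bash
python3 st.py;python3 - <<'E'
from h import *
p=cams.get_image("wrist"); save(p,"w17")
i=cv2.imread("pics/w17.png")[130:330,130:380];cv2.imwrite("pics/w17c.png",cv2.resize(i,None,fx=2.8,fy=2.8,interpolation=cv2.INTER_CUBIC))
E
```

```text
20.85 pos [ 0.5368 -0.2687  0.114 ] yaw -2.5866 F [-7.6  0.3 -2.6] M [-0.031  1.565  0.267] w 0.013 tau6 0.258 q6 2.008
```

View pics/w17c.png

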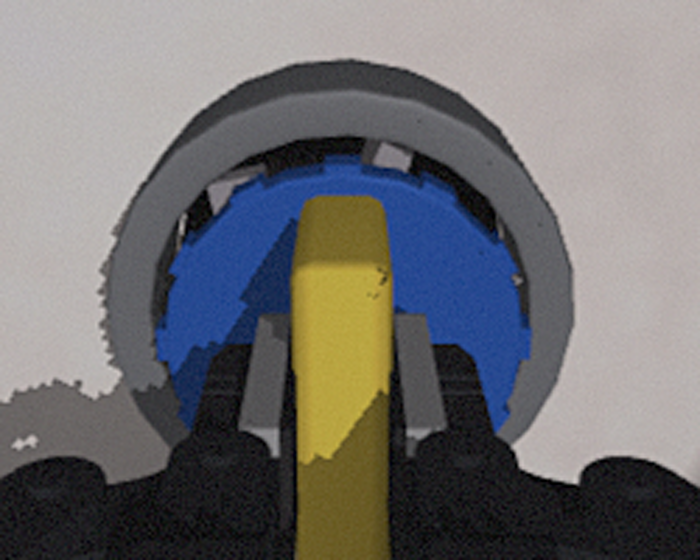

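Emit:
carry_out:
  rows:
    - [[-1, 0, 0, 0, 0], [-1, 0, 0, 0, 0]]

```text
clock: 21.1
position: [0.5368, -0.2686, 0.114]
ee_rot: [-0.001, -0.274, 0.962, 0.0]
contact_force: [-8.0, -0.6, -2.7]
width: 0.0129
```

```bash
python3 st.py
```

```text
21.1 pos [ 0.5368 -0.2686  0.114 ] yaw -2.5865 F [-8.  -0.6 -2.7] M [-0.005  1.534  0.211] w 0.0129 tau6 0.258 q6 2.008
```

The bar is square in the jaws, so the cap is at about -1.28 rad. The 8 N side force says the cross bar is pressed hard on its stop, which probably jammed the lift. I'll back off until that force goes, then lift.

Emit:
carry_out:
  rows:
    - [[-1, 0, 0, 0, 0.04], [-1, 0, 0, 0, 0.04], [-1, 0, 0, 0, 0]]

```text
clock: 21.4
position: [0.5383, -0.2694, 0.1145]
ee_rot: [0.0, -0.312, 0.95, -0.001]
contact_force: [-5.7, -1.1, -2.3]
width: 0.0129
```

```bash
python3 st.py;python3 look.py l18 .538 -.269 .15
```

```text
21.4 pos [ 0.5383 -0.2694  0.1145] yaw -2.5066 F [-5.7 -1.1 -2.3] M [-0.221  1.08   0.175] w 0.0129 tau6 -0.05 q6 1.928
21.4 [ 0.53832525 -0.26936019  0.11450842] 0.012888424689492962 [-5.66793545 -1.08226421 -2.30431617] [-0.22074745  1.07997224  0.17501153]
yaw -2.506583194840097 q [-5.790e-01  3.750e-01  1.585e+00 -1.000e-03  1.180e+00  1.928e+00]
scene crop origin [143  88] scale 4
side crop origin [251  88] scale 4
```

View pics/l18.png

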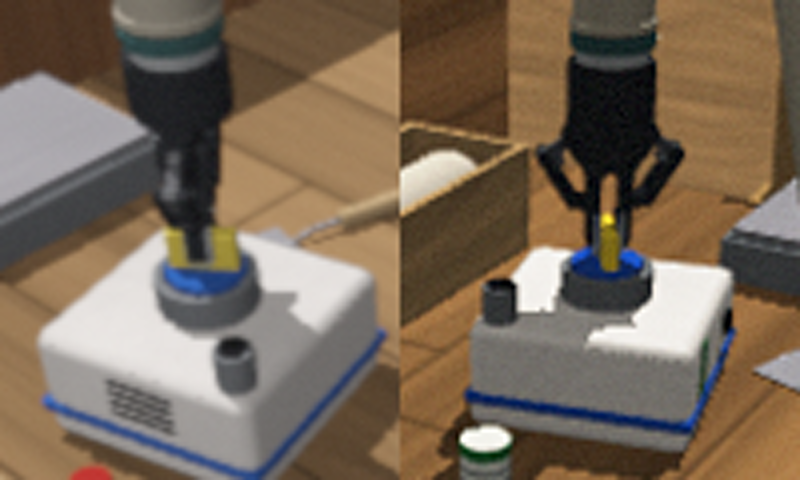

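I'll release so the cap reseats without stress, re-centre and grip again.

Emit:
carry_out:
  rows:
    - [[-0.4, 0, 0, 0, 0], [-0.4, 0, 0, 0, 0], [-0.4, 0, 0, -0.1, 0], [-0.4, 0, 0, -0.1, 0], [-0.4, 0, 0, 0, 0]]

```text
clock: 22.0
position: [0.5389, -0.2689, 0.1099]
ee_rot: [0.0, -0.312, 0.95, -0.0]
contact_force: [0.2, -0.8, 0.3]
width: 0.0256
```

```bash
python3 st.py;python3 - <<'E'
from h import *
p=cams.get_image("wrist"); save(p,"w19")
i=cv2.imread("pics/w19.png")[130:330,130:380];cv2.imwrite("pics/w19c.png",cv2.resize(i,None,fx=2.8,fy=2.8,interpolation=cv2.INTER_CUBIC))
E
```

```text
22.0 pos [ 0.5389 -0.2689  0.1099] yaw -2.507 F [ 0.2 -0.8  0.3] M [ 0.006 -0.007 -0.005] w 0.0256 tau6 0.001 q6 1.928
```

View pics/w19c.png

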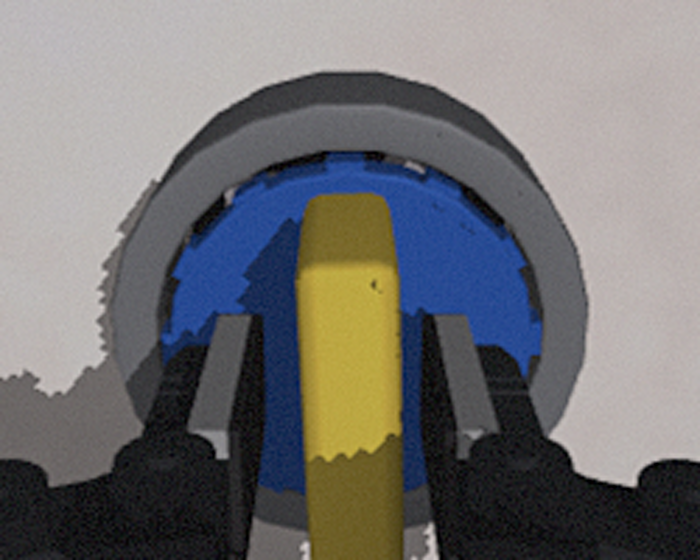

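Seated and unloaded; the bar is within about 0.03 rad of the jaws. Gripping again and pressing gently to the stop.

Emit:
carry_out:
  rows:
    - [[-1, 0, 0, 0.1, 0], [-1, 0, 0, 0, 0], [-1, 0, 0, 0, 0], [-1, 0, 0, 0, 0], [-1, 0, 0, 0, 0]]
  force: 70

```text
clock: 22.55
position: [0.5379, -0.2691, 0.1106]
ee_rot: [-0.001, -0.312, 0.95, 0.0]
contact_force: [-2.5, -1.9, -0.2]
width: 0.0124
```

```bash
python3 st.py
```

```text
22.55 pos [ 0.5379 -0.2691  0.1106] yaw -2.5069 F [-2.5 -1.9 -0.2] M [-0.263  0.47   0.059] w 0.0124 tau6 0.042 q6 1.928
```

Emit:
carry_out:
  rows:
    - [[-1, 0, 0, 0, -0.03], [-1, 0, 0, 0, 0]]

```text
clock: 22.75
position: [0.5378, -0.2692, 0.1106]
ee_rot: [-0.001, -0.298, 0.955, -0.0]
contact_force: [-3.5, -2.9, 0.8]
width: 0.0129
```

```bash
python3 st.py
```

```text
22.75 pos [ 0.5378 -0.2692  0.1106] yaw -2.5374 F [-3.5 -2.9  0.8] M [-0.369  0.664  0.176] w 0.0129 tau6 0.29 q6 1.959
```

Emit:
carry_out:
  rows:
    - [[-1, 0, 0, 0, -0.03], [-1, 0, 0, 0, 0]]

```text
clock: 22.95
position: [0.5378, -0.2692, 0.1106]
ee_rot: [-0.001, -0.283, 0.959, -0.0]
contact_force: [-4.7, -2.6, 0.9]
width: 0.0125
```

```bash
python3 st.py
```

```text
22.95 pos [ 0.5378 -0.2692  0.1106] yaw -2.5668 F [-4.7 -2.6  0.9] M [-0.472  0.788  0.486] w 0.0125 tau6 0.621 q6 1.988
```

Emit:
carry_out:
  rows:
    - [[-1, -0.06, -0.03, 0, 0.05], [-1, 0, 0, 0, 0], [-1, 0, 0, 0.2, 0], [-1, 0, 0, 0, 0]]

```text
clock: 23.35
position: [0.5377, -0.269, 0.1125]
ee_rot: [-0.0, -0.307, 0.952, 0.0]
contact_force: [-4.1, -1.4, -1.6]
width: 0.0127
```

```bash
python3 st.py
```

```text
23.35 pos [ 0.5377 -0.269   0.1125] yaw -2.5179 F [-4.1 -1.4 -1.6] M [-0.249  0.494  0.06 ] w 0.0127 tau6 0.065 q6 1.938
```

Emit:
carry_out:
  rows:
    - [[-1, 0, 0, 0.2, 0], [-1, 0, 0, 0, 0]]

```text
clock: 23.55
position: [0.5378, -0.269, 0.1147]
ee_rot: [-0.0, -0.307, 0.952, 0.0]
contact_force: [-2.2, -1.0, -1.7]
width: 0.0129
```

```bash
python3 st.py
```

```text
23.55 pos [ 0.5378 -0.269   0.1147] yaw -2.5173 F [-2.2 -1.  -1.7] M [-0.182  0.58   0.026] w 0.0129 tau6 0.059 q6 1.938
```

Rising freely now (-1.7 N, the cap's weight). Continuing.

Emit:
carry_out:
  rows:
    - [[-1, 0, 0, 0.2, 0], [-1, 0, 0, 0.2, 0], [-1, 0, 0, 0, 0]]

```text
clock: 23.85
position: [0.538, -0.2693, 0.1191]
ee_rot: [0.0, -0.307, 0.952, -0.0]
contact_force: [-2.2, -1.4, -2.0]
width: 0.0127
```

```bash
python3 st.py; python3 look.py l20 .538 -.269 .15
```

```text
23.85 pos [ 0.538  -0.2693  0.1191] yaw -2.517 F [-2.2 -1.4 -2. ] M [-0.187  0.518  0.077] w 0.0127 tau6 0.056 q6 1.937
23.85 [ 0.53798247 -0.26928351  0.11911711] 0.012688050176203626 [-2.18711944 -1.36663387 -1.98323179] [-0.18701847  0.51849136  0.07654045]
yaw -2.517048721178627 q [-0.58   0.371  1.578 -0.     1.192  1.937]
scene crop origin [143  88] scale 4
side crop origin [251  88] scale 4
```

View pics/l20.png

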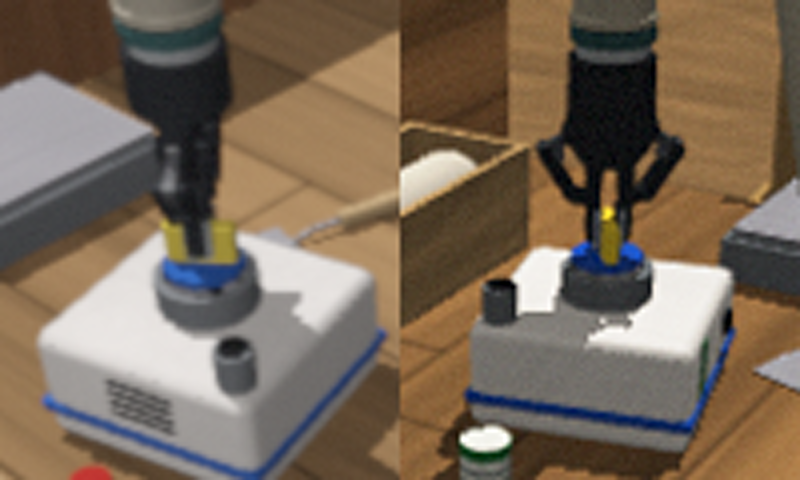

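Emit:
carry_out:
  rows:
    - [[-1, 0, 0, 0.3, 0], [-1, 0, 0, 0.4, 0], [-1, 0, 0, 0.5, 0], [-1, 0, 0, 1, 0], [-1, 0, 0, 1.5, 0], [-1, 0, 0, 1.5, 0], [-1, 0, 0, 1.5, 0], [-1, 0, 0, 1.2, 0], [-1, 0, 0, 0.8, 0], [-1, 0, 0, 0.4, 0], [-1, 0, 0, 0, 0], [-1, 0, 0, 0, 0]]

```text
clock: 25.15
position: [0.5375, -0.269, 0.2091]
ee_rot: [-0.0, -0.307, 0.952, 0.0]
contact_force: [0.4, 0.6, -0.7]
width: 0.013
```

```bash
python3 st.py; python3 look.py l21 .538 -.269 .2
python3 - <<'E'
from h import *
p=cams.get_image("wrist"); save(p,"w21")
E
```

```text
25.15 pos [ 0.5375 -0.269   0.2091] yaw -2.517 F [ 0.4  0.6 -0.7] M [ 0.007 -0.029 -0.041] w 0.013 tau6 0.0 q6 1.937
25.15 [ 0.53753231 -0.2690086   0.2091064 ] 0.013018344452503699 [ 0.36267229  0.55738769 -0.71177246] [ 0.00749374 -0.02872358 -0.04093629]
yaw -2.517033409236319 q [-0.58   0.313  1.436  0.     1.394  1.937]
scene crop origin [141  75] scale 4
side crop origin [252  75] scale 4
```

View pics/l21.png

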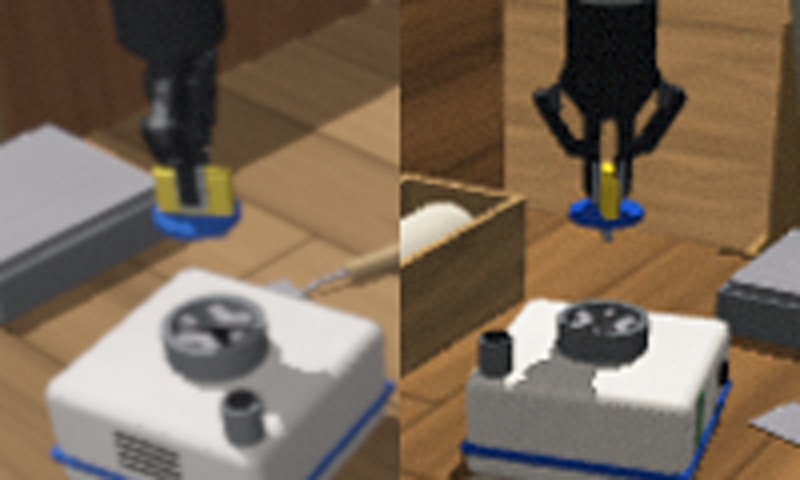

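View pics/w21.png

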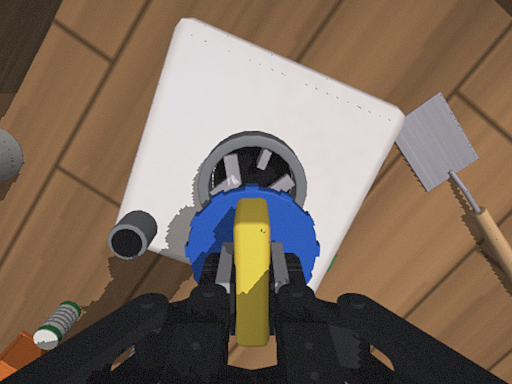

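View pics/l21scene.png

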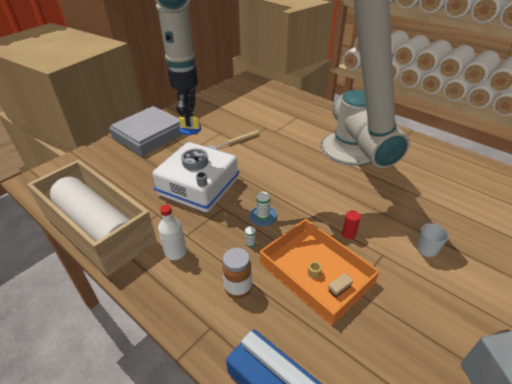

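Run:
```python
from h import *
a=-2.517+np.pi/2; d=np.array([np.cos(a),np.sin(a),0]); n=np.array([-d[1],d[0],0]); c=np.array([.5375,-.269,.2225])
for nm,p,o in(("scene",S,[141,75]),("side",D,[252,75])):
    for s in(-1,1):
        print(nm,"top",[((proj(p,c+[0,0,.041]+s*.028*d+t*.007*n)-o)*4).round(0).tolist() for t in(-1,1)],"disc top rim",((proj(p,c+[0,0,.008]+s*.0315*d)-o)*4).round(),((proj(p,c+[0,0,.008]+s*.0315*n)-o)*4).round())
for nm in["scene","side"]:
    x,y=((120,130) if nm=="scene" else (140,130))
    i=cv2.imread(f"pics/l21{nm}.png"); o=[141,75] if nm=="scene" else [252,75]
    j=i[o[1]+30:o[1]+70,o[0]+25:o[0]+75]; cv2.imwrite(f"pics/z_{nm}.png",cv2.resize(j,None,fx=10,fy=10,interpolation=cv2.INTER_CUBIC))
cv2.imwrite("pics/z21.png",np.hstack([cv2.resize(cv2.imread(f"pics/z_{n}.png"),(400,320)) for n in("scene","side")]))
```

```text
scene top [[230.0, 162.0], [226.0, 172.0]] disc top rim [238. 207.] [205. 183.]
scene top [[154.0, 159.0], [150.0, 168.0]] disc top rim [154. 203.] [186. 228.]
side top [[217.0, 181.0], [200.0, 182.0]] disc top rim [208. 220.] [239. 207.]
side top [[208.0, 161.0], [192.0, 161.0]] disc top rim [198. 196.] [167. 209.]
```

View pics/z21.png

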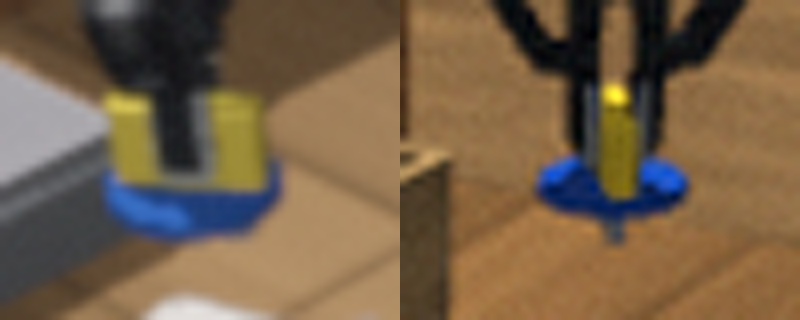

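Run:
```python
from h import *
i=cv2.imread("pics/l21scene.png");h=cv2.cvtColor(i,cv2.COLOR_BGR2HSV)
m=cv2.inRange(h,(20,110,60),(35,255,255)); m[:100]=0;m[145:]=0;m[:,:170]=0;m[:,215:]=0
for x in range(176,204):
    r=np.where(m[:,x])[0]
    b=np.where(cv2.inRange(h,(105,120,40),(130,255,255))[100:145,x])[0]
    print(x,r.min() if len(r) else 0,r.max() if len(r) else 0,b.max()+100 if len(b) else 0)
```

```text
176 0 0 0
177 0 0 0
178 0 0 0
179 116 118 130
180 116 124 131
181 116 126 132
182 116 127 133
183 116 127 133
184 117 127 133
185 126 127 133
186 0 0 134
187 0 0 134
188 0 0 134
189 0 0 133
190 0 0 133
191 0 0 133
192 116 119 133
193 116 127 133
194 116 127 133
195 116 127 133
196 116 127 132
197 116 127 131
198 117 127 130
199 122 123 129
200 0 0 0
201 0 0 0
202 0 0 0
203 0 0 0
```

```bash
python3 st.py; python3 -c "
from rig import manip; print(manip.sign_off())"
```

```text
25.3 pos [ 0.5375 -0.269   0.2089] yaw -2.517 F [-1.  -0.2 -1.1] M [ 0.041  0.047 -0.029] w 0.0124 tau6 0.0 q6 1.937
the job is handed in; nothing more can be done
None
```

The filter is standing upright in the blue saucer, and the gripper is holding the cap level and at rest above the open neck. I handed the job in at 25.3 s.

**Filter:** I lifted the larger white-and-green cartridge out of the basket and stood it near the centre of the saucer. Two camera views showed it upright after release, and it was still in the saucer in the last scene picture.

**Cap:** Turning it the positive way (counter-clockwise from above) hit a dead stop after about 0.5 rad, so that way is locked. Turning it the other way stopped at about 1.25 rad. My first lift there jammed at about -23 N because the cap was pressed hard against the stop. I set it down, gripped it again, backed off slightly, and it came straight out.

**Last checks:**
- **Height:** the gripper rose about 9.8 cm from where the cap was seated.
- **Force and grip:** the wrist force was about 1 N and the grip was 12.4 mm wide on the bar.
- **Level:** the cap looked level to about 2–3°, which is as fine as the pictures resolve.
- **Everything else:** in the last scene picture the other objects looked undisturbed. I checked that by eye only.

**Disagreement:** in the cameras the fingertips looked about 2–3 cm farther back than the reported TCP implied. I set both grip depths from the pictures and the force readings instead, and both grips held.

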